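# Draw the access plug from a servo gearhead with a puller rod

## Task

The gearmotor's clamp screw lies under the round tapped plug in the top of the gearhead adapter. Screw the hex-handled puller rod gently clockwise into the plug until its collar is home, feeling for the thread and never driving the plug down into the gearhead; draw the plug straight up out of its bore without forcing it sideways, and set it down, still on the rod, upright in the parts cup and let go. Do not drop it, and leave the other things where they are.

Things in the scene. Friction and masses are not known exactly. Their poses are not given: they have to be found in the camera images.
- puller_grip (a point): Middle of the puller rod's handle. Plain steel rod, 114 mm long, about 0.32 kg, standing upright in either hole of the stand. Handle: hexagon 24 mm across flats, 44 mm tall, top 22 mm above this point, 92 mm above the rod's tip. z runs up the rod; flats face +-x and every 60 degrees from it. The other tool in the stand is shorter with a round head.
- puller: The same rod; origin at the centre of its tip, z up along it. From the tip up: pilot nose 12 mm across with a 3 mm cone; coarse right-hand three-start thread, 18 mm across, from 7 to 16 mm up, 16.5 mm of travel a turn (5.5 mm per third of a turn); flat collar 28 mm across, underside 18 mm up, 6 mm thick; shaft 16 mm across; hex handle from 70 to 114 mm up.
- plug: The steel plug: 30 mm across, 28 mm tall, 0.09 kg, standing free in the bore, held by the rubber seal's squeeze alone: it slides once 10 to 18 N is put on it, up or down (far less while it is being turned), and it is not stopped from going deeper. Origin at the centre of its underside, z up. Starts at any yaw.
- plug_face (a point): Centre of the plug's top face, 28 mm above its underside, flush with the adapter. The tapped hole is 22 mm deep; thread ridges leave 13.6 mm clear and begin 2 mm below the face. Where they begin round the hole is not marked: lowered without turning, the rod's thread lands on them with its tip 9 to 14.5 mm below the face; from there clockwise turning (seen from above) feeds it in. Home: tip 18 mm down, collar on face.
- bore_mouth (a point): Centre of the bore's mouth, on the flat top of the adapter, 122 mm above the bench; bore 32 mm across and 38 mm deep, vertical. The adapter top is 120 mm by 60 mm, with the motor on one side and the gearhead on the other, both no higher; two connectors on the motor, 160 and 205 mm from the bore, are 27 mm higher.
- gearmotor: The gearmotor lying on the bench, fixed: origin on the bench under the bore, y towards the motor's rear end (242 mm away), the round gearhead 108 mm to -y, about 120 mm wide along x and 122 mm tall.
- cup_floor (a point): Centre of the parts cup's inner floor, 4 mm above the bench. Fixed round aluminium cup: inside 41 mm across and 41 mm deep, rim 45 mm above the bench, 47 mm across outside.
- stand: Grey tool stand, fixed: 170 mm (x) by 64 mm by 34 mm tall, origin under its centre, two holes 21 mm wide and 26 mm deep at x = -42 and +42 mm. The tools' collars rest on its top.
- drift: Bystander: a smooth drift in the stand's other hole, with a round mushroom head 30 mm across; its top is 98 mm above the bench. Origin at its tip.
- screwdriver: Bystander: a black-handled screwdriver, 200 mm long, lying on the bench beyond the gearmotor.
- encoder: Bystander: a grey round encoder, 54 mm across, 44 mm tall, standing on the bench. Origin under its centre.

How it is judged (in metres and radians):
On the way, in this order (a step that is already met when the one before it is completed fails the run):
1. the rod is screwed in to within 1.5 mm of its collar touching the plug, the plug still in its bore (z of puller in the frame of plug_face below -0.0172 m and horizontal distance between puller and plug_face below 0.004 m and angle between the z axis of puller and the z axis of plug, either way round below 0.12 rad and z of plug_face in the frame of bore_mouth below 0.005 m and horizontal distance between plug_face and bore_mouth below 0.005 m), for 0.2 s.
2. the plug is drawn up clear of the bore on the rod (z of plug in the frame of bore_mouth above 0.002 m and horizontal distance between plug and bore_mouth below 0.02 m and z of puller in the frame of plug_face below -0.0145 m and horizontal distance between puller and plug_face below 0.004 m and angle between the z axis of puller and the z axis of plug, either way round below 0.12 rad), for 0.1 s.
At the end, for the whole second after the job is handed in: The plug stands on the floor of the parts cup (underside within 6 mm of it, within 12 mm of its centre), the rod still screwed into it (at most 3.5 mm short of home) and within 20 degrees of upright; let go and at rest (horizontal distance between plug and cup_floor below 0.012 m and z of plug in the frame of cup_floor below 0.006 m and distance between puller and plug_face between 0.0145 and 0.02 m and angle between the z axis of puller and the z axis of plug, either way round below 0.12 rad and angle between puller_grip's own z axis and vertical below 0.35 rad and linear speed of plug below 0.02 m/s); the robot touches nothing.
It fails at once if the plug is driven more than 4 mm deeper into its bore (z of plug_face in the frame of bore_mouth below -0.004 m and horizontal distance between plug_face and bore_mouth below 0.02 m).
It fails at once if the plug is forced against the bore (over 60 N in all, the seal's own squeeze being some 25 N) (contact force between plug and gearmotor above 34 N).
It fails at once if the thread is strained (over 80 N between rod and plug) (contact force between plug and puller above 50 N).
It fails at once if the plug is dropped into the cup (faster than 0.4 m/s inside it) (horizontal distance between plug and cup_floor below 0.03 m and z of plug in the frame of cup_floor below 0.04 m and linear speed of plug above 0.4 m/s).
It fails at once if the drift, the screwdriver or the encoder is moved more than 3 cm (distance of any of drift, screwdriver, encoder from where it was at the start of the episode above 0.03 m).
It also fails if it takes over 67 s, if anything falls off the work surface, if the arm or the gripper's body presses on something with over 40 N, if the wrist force passes 120 N, or if a joint passes its speed limit or range.

## Robot

A 7-joint arm with a two-finger parallel gripper is mounted at the origin on the work surface. World frame = base frame: x ahead of the robot, y to its left, z up, the work surface at z = 0. Lengths are in mm, angles in rad, forces in N, time in s.
With the tool pointing down it reaches from about 400 to 875 mm from the base axis. Payload 4.4 kg.
Tool frame: the origin (TCP) lies at the very end of the fingers, on their centre line; the grasp point (between the pads) lies 19 mm behind it; z points along the fingers, x is the direction in which the jaws open and shut, and the axes are right-handed (so a half turn about z gives the same grasp; the last joint's range is limited). The gripper opens to 85 mm and grips with 20 to 120 N. Pads are 22 mm wide; open, the fingers measure 114 mm over their backs; the gripper's body (76 mm by 85 mm) begins 54 mm behind the grasp point. The pads swing forward as they close: fully open they stand 13 mm farther back than shut.
Start: joints at [-1.173, 0.628, 0.038, 1.517, -0.027, 0.996, -0.02], TCP at [290.757, 581.359, 231.313] pointing down, gripper open.
Joint ranges: [-3.06, 3.06], [-0.37, 2.12], [-1.25, 1.32], [0.18, 2.47], [-1.1, 4.24], [0.23, 1.98], [-2.94, 2.94]. Speed limits (rad/s): [2.57, 2.57, 3.14, 3.14, 3.14, 3.14, 3.14].

## Interface

Orientations are given as [roll, pitch, yaw] about the fixed x, y, z axes, in that order (R = Rz(yaw) Ry(pitch) Rx(roll)).
In Python, from cell import ctrl, get_image, job, models gives the robot as it stands.
- The arm moves only by the tool move_arm, never from a script. Its argument "moves" is a list that holds one entry, the list of rows, each a list of 6 numbers: the shift along the tool's x, y, z in m, then the turn, a rotation vector about the tool's x, y, z in rad. A call has 1 to 20 rows; each row is the pose to reach, as a shift and turn from the pose commanded when the call began, along the tool's axes at that moment; what a row does not reach only later rows make up. A row lasts 1/8 s, in which the tool goes at most 62.5 mm and 10.7 degrees, less where a joint would pass 70% of its speed; a pose out of reach is approached as far as the arm can. A call with a gripper value outside its range is refused whole. "jaw" is the opening, from 0 (shut) to 1 (fully open), set as the call begins (left out, the last holds). The fingers move at their own pace and stop on an object; the grip force is fixed at half the most. Time passes only in rows, so rows that repeat a pose let the fingers close. It gives the time, the measured TCP pose, the force and the opening at its end, in the units of the state.
- ctrl.read_state(): the state, without advancing time (a new reading comes with each control period).
- get_image(name): name is "scene" or "top" or "wrist"; returns a dict with "color" (480x640x3 uint8, blue, green, red), "fov_y" (degrees; the focal length in pixels is half the picture's height over the tangent of half this angle, whatever the lens; pixels are square), "cx", "cy" (the principal point, pixels), "k1" (the pictures are not rectified: a ray, as slopes to the right and down, at radius r is drawn at 1 + k1 r^2 times it, then the intrinsics apply), "origin" and "orientation" of the camera in the world; the wrist camera has in their place "hand_eye" (4x4, takes a point from camera to tool coordinates, whose origin is the TCP and whose axes are the tool frame's). Camera axes: x right, y up, looking along -z (the intrinsics and any distortion apply to the point x, -y, -z); pixel columns grow to the right and rows downward; lengths in mm; the calibration is good to about 2 mm. A picture is of the moment at which its call begins: read the wrist's pose just before it. There is no depth.
- job.finish_job(): hands the job in, once; it reports no verdict.
Trained networks look in the newest picture that a camera, given by its name, has taken for a name from the list of things; names that differ only in an ending like _2 or _b are one class to them, and where a whole thing is asked for, a point or a joint stands for the part that bears it (a point fixed in the world has none). Each returns a list of dicts, best first, with "score" (0 to 1); they miss things now and then, are a little off and sometimes report something else, mostly with a low value. They report only what shows in the picture. A call takes as long as a camera call.
- models.cut_out(camera, thing): "pixels" (480x640 bool, what is visible of it) and "uv" ([column, row] in pixels, amid what is visible of it).
- models.place_of(camera, thing): "uv" ([column, row] in pixels: a listed point, or the origin of a listed thing).
The state is a dict: "clock": time; "qpos": joint angles; "qd": joint speeds; "tau": joint torques, N m; "eef_pos": TCP position; "tool_rot": TCP orientation; "force": force on the tool from outside, world axes, zero at the start; "torque": the same for the moment, N m; "width": finger opening in mm.
Only numpy, scipy, OpenCV 4.12 (cv2) and the standard library are available. Lean on these libraries where they do the work, as an engineer would, in place of code of your own. Each camera call takes 0.05 s, during which the arm holds its last target.

## Working session

There is one attempt and no reset: what is moved stays moved. The work goes in short steps, Python scripts to look and compute and a tool call to move; the robot and the scene stay as the last step left them, time stands still between calls to the robot, and variables do not carry over. Pictures are saved under pics/ and viewed, and the job is handed in when it is done.

Besides the shell and the picture viewer there is one more tool, called as name([rows], argument=value, ...), one row to a line, values as JSON. move_arm: Moves the arm, as the interface text tells. Its arguments: {"type":"object","properties":{"moves":{"type":"array","items":{"type":"array","items":{"type":"array","items":{"type":"number"}}}},"jaw":{"type":"number"}},"required":["moves"]}

```bash
ls; mkdir -p pics
python3 - <<'E'
from cell import ctrl,get_image,job,models
import cv2
print(ctrl.read_state())
for n in ["scene","top","wrist"]:
    im=get_image(n); cv2.imwrite(f"pics/a_{n}.png",im["color"])
    print(n,{k:v for k,v in im.items() if k!="color"})
    for t in ["puller_grip","puller","plug_face","bore_mouth","gearmotor","cup_floor","stand","drift","encoder","screwdriver"]:
        print(t,[(r["uv"],round(r["score"],2)) for r in models.place_of(n,t)][:3])
E
```

```text
pics
{'clock': 0.0, 'qpos': array([-1.17280366,  0.62937306,  0.03843605,  1.51840008, -0.02702527,
        0.99633546, -0.02003745]), 'qd': array([-3.49376050e-04,  3.39287892e-04, -6.54998916e-04, -5.55051132e-04,
       -3.61905971e-05,  8.50903323e-04,  2.89840135e-04]), 'tau': array([-9.13573285e-05, -5.63406587e+01,  1.22595571e+00, -1.93447709e+01,
        1.09500729e-02,  1.06262232e-02, -6.85269271e-06]), 'eef_pos': array([290.44378948, 580.76304643, 230.36129794]), 'tool_rot': array([3.14158845e+00, 1.99833524e-03, 1.10695650e+00]), 'force': array([-0.00448631, -0.51228144, -0.13112215]), 'torque': array([-0.00198463,  0.00217761,  0.00901634]), 'width': 85.20681064522401}
scene {'fov_y': 43.17461800915652, 'cx': 310.0228686689501, 'cy': 233.9758780811174, 'k1': 0.007406225228185078, 'origin': array([1123.22013591, -502.56786944, 1096.39564331]), 'orientation': array([0.56640591, 0.00381116, 0.84910459])}
puller_grip [([162.8, 258.6], 0.74), ([177.6, 278.7], 0.67)]
puller [([175.0, 280.1], 0.82), ([365.9, 287.9], 0.51)]
plug_face [([345.7, 144.3], 0.67), ([344.1, 175.5], 0.
[... 763 characters left out ...]
, 0.74)]
drift [([464.8, 256.3], 0.84)]
encoder [([371.3, 172.8], 0.71)]
screwdriver [([297.8, 163.8], 0.55)]
wrist {'fov_y': 64.84596789066791, 'cx': 319.75197736643656, 'cy': 244.62650438144368, 'k1': 0.017214346161923858, 'hand_eye': array([[ 9.99999531e-01, -9.38393194e-04, -2.40338071e-04,
         5.68557265e-01],
       [-9.65549547e-04, -9.45663724e-01, -3.25144875e-01,
        -8.35032231e+01],
       [ 7.78347419e-05,  3.25144954e-01, -9.45664186e-01,
        -1.42438467e+02],
       [ 0.00000000e+00,  0.00000000e+00,  0.00000000e+00,
         1.00000000e+00]])}
puller_grip []
puller []
plug_face []
bore_mouth []
gearmotor []
cup_floor []
stand []
drift []
encoder []
screwdriver []
```

View pics/a_scene.png

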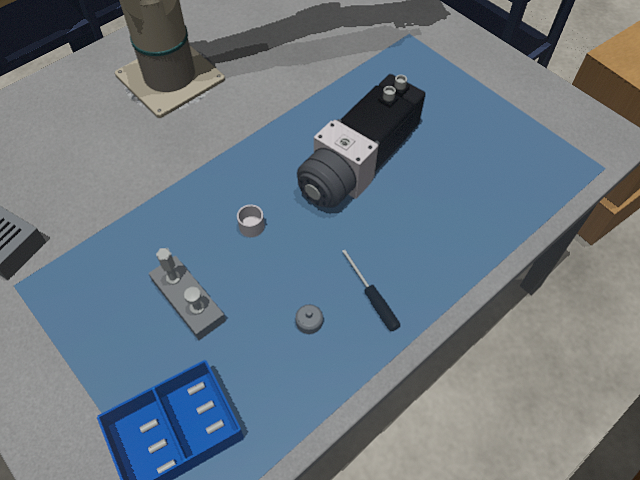

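View pics/a_top.png

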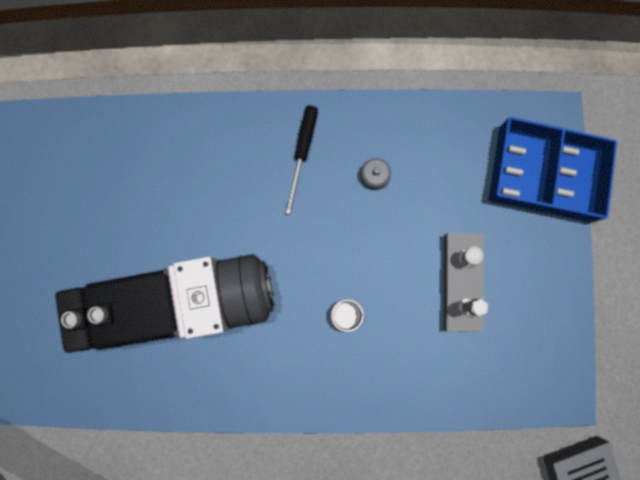

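Both pictures agree. The puller (hex) is at top (480,308) and scene (165,258). The bore is at top (198,296) and scene (345,142). The cup is at top (346,315), and the drift is in the stand's other hole.

```bash
cat > h.py <<'E'
import numpy as np,cv2
from scipy.spatial.transform import Rotation as R
from scipy.optimize import least_squares
def rot(rpy): return R.from_euler('xyz',rpy).as_matrix()
def cam(im,st=None):
    if "hand_eye" in im:
        H=np.array(im["hand_eye"]);Rt=rot(st["tool_rot"])
        return Rt@H[:3,3]+st["eef_pos"],Rt@H[:3,:3]
    return np.array(im["origin"]),rot(im["orientation"])
def f(im): return 240/np.tan(np.radians(im["fov_y"])/2)
def ray(im,uv,st=None):
    o,A=cam(im,st);d=(np.array(uv)-[im["cx"],im["cy"]])/f(im)
    s=d.copy()
    for _ in range(20): s=d/(1+im["k1"]*(s@s))
    return o,A@np.array([s[0],-s[1],-1])
def proj(im,p,st=None):
    o,A=cam(im,st);q=A.T@(np.array(p)-o);s=np.array([q[0],-q[1]])/-q[2]
    return s*(1+im["k1"]*(s@s))*f(im)+[im["cx"],im["cy"]]
def onz(im,uv,z,st=None):
    o,d=ray(im,uv,st);return o+d*(z-o[2])/d[2]
E
python3 - <<'E'
from cell import *
from h import *
T=get_image("top");S=get_image("scene")
def best(n,t):
    r=models.place_of(n,t); return r[0]["uv"] if r else None
for t,z in [("puller_grip",97),("puller",16),("plug_face",122),("bore_mouth",122),("cup_floor",4),("drift",8),("encoder",0),("stand",0),("gearmotor",0)]:
    for im,n in ((T,"top"),(S,"scene")):
        for r in models.place_of(n,t)[:2]:
            print(t,n,round(r["score"],2),np.round(r["uv"],1),np.round(onz(im,r["uv"],z),1))
for n in ("top","scene"):
  for t in ("puller_grip","plug_face","cup_floor","stand","drift","encoder"):
    for r in models.cut_out(n,t)[:1]:
      m=r["pixels"];print(n,t,r["score"],r["uv"],m.sum())
E
```

```text
puller_grip top 0.75 [474.2 307.2] [ 511.4 -332.6   97. ]
puller_grip scene 0.55 [165.2 258.5] [ 502.4 -328.8   97. ]
puller_grip scene 0.51 [344.1 174.6] [580.7  64.3  97. ]
puller top 0.63 [462.3 305.9] [ 512.3 -332.    16. ]
puller scene 0.72 [176.2 277.1] [ 503.1 -322.6   16. ]
puller scene 0.65 [343.3 143. ] [467.4 172.5  16. ]
plug_face top 0.68 [199.9 293.8] [536.1 105.9 122. ]
plug_face top 0.55 [475.8 305.7] [ 514.2 -328.9  122. ]
plug_face scene 0.63 [342.7 143. ] [530.9 105.3 122. ]
bore_mouth top 0.67 [199.6 295.7] [533.1 106.4 122. ]
bore_mouth scene 0.89 [342.4 141.1] [526.7 108.4 122. ]
bore_mouth scene 0.45 [344.  178.9] [602.1  42.5 122. ]
cup_floor top 0.88 [345.  314.5] [ 499.3 -126.4    4. ]
cup_floor scene 0.95 [252.2 229.8] [ 508.9 -132.6    4. ]
drift top 0.69 [463.7 255.5] [ 601.4 -338.5    8. ]
drift scene 0.87 [200.5 314.9] [ 599.8 -333.5    8. ]
drift scene 0.3 [364.2 291.9] [776.1 -58.    8. ]
encoder top 0.86 [369.9 173.5] [ 751.8 -174.3    0. ]
encoder top 0.5 [201.2 296.2] [532.5 129.7   0. ]
stand top 0.84 [461.7 278.1] [ 561.5 -335.7    0. ]
stand scene 0.64 [186.8 301. ] [ 553. -335.    0.]
gearmotor top 0.95 [211.5 294.8] [535. 111.   0.]
gearmotor scene 0.94 [342.2 176.6] [529.3 112.2   0. ]
top puller_grip 0.77 [472.3, 308.1] 406
top plug_face 0.34 [163.7, 303.8] 14360
top cup_floor 0.84 [346.0, 317.5] 811
top stand 0.63 [460.9, 280.9] 3066
top drift 0.58 [472.0, 255.8] 360
top encoder 0.9 [373.3, 172.2] 786
scene puller_grip 0.63 [163.5, 266.0] 498
scene plug_face 0.56 [345.4, 143.4] 160
scene cup_floor 0.94 [251.5, 221.7] 686
scene stand 0.87 [187.6, 301.5] 2205
scene encoder 0.77 [305.8, 317.3] 647
```

move_arm([
  [[-0.316,0.4,-0.069,0,0,0],[-0.316,0.4,-0.069,0,0,0],[-0.316,0.4,-0.069,0,0,0],[-0.316,0.4,-0.069,0,0,0],[-0.316,0.4,-0.069,0,0,0],[-0.316,0.4,-0.069,0,0,0],[-0.316,0.4,-0.069,0,0,0],[-0.316,0.4,-0.069,0,0,0],[-0.316,0.4,-0.069,0,0,0],[-0.316,0.4,-0.069,0,0,0],[-0.316,0.4,-0.069,0,0,0],[-0.316,0.4,-0.069,0,0,0]],
])

```text
clock: 4.75
eef_pos: [506.4, 121.8, 300.1]
tool_rot: [-3.141, -0.0, 1.11]
force: [-0.6, 0.6, 0.6]
width: 85.7
```

Run:
```python
from cell import *
from h import *
st=ctrl.read_state();im=get_image("wrist");cv2.imwrite("pics/b1.png",im["color"])
print(st["clock"],st["eef_pos"],st["tool_rot"],st["qpos"],st["force"])
for t in ["plug_face","bore_mouth"]:
    for r in models.place_of("wrist",t)[:2]: print(t,r,onz(im,r["uv"],122,st))
```

```text
4.75 [506.36218479 121.80015421 300.05089988] [-3.14060986e+00 -1.83078096e-04  1.11043010e+00] [-0.36711577  0.36710695  0.10839833  1.78399558 -0.0472961   0.99358331
  0.87038773] [-0.63777929  0.58401072  0.55906399]
plug_face {'uv': [321.0, 245.4], 'score': 0.85} [531.56778761 111.31143228 122.        ]
bore_mouth {'uv': [319.5, 240.9], 'score': 0.71} [527.15740195 111.99231329 122.        ]
```

View pics/b1.png

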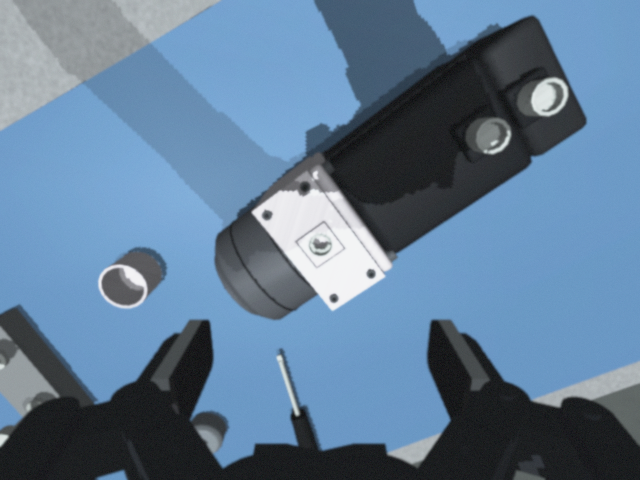

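The bore and plug show at about (320,244). I'll zoom in offline to measure it, since that doesn't use any clock time.

Run:
```python
import cv2
im=cv2.imread("pics/b1.png"); c=im[195:295,270:370]
cv2.imwrite("pics/b1z.png",cv2.resize(c,(600,600),interpolation=cv2.INTER_CUBIC))
c=im[235:325,85:185]
cv2.imwrite("pics/b1c.png",cv2.resize(c,(600,540),interpolation=cv2.INTER_CUBIC))
```

```text
(no output)
```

View pics/b1z.png

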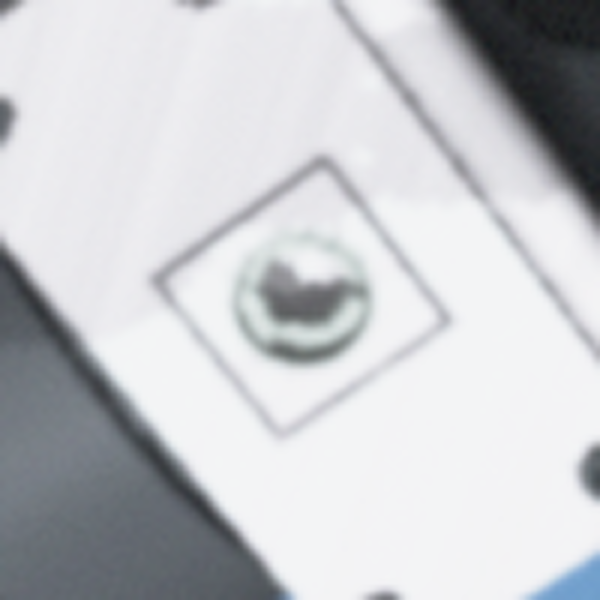

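View pics/b1c.png

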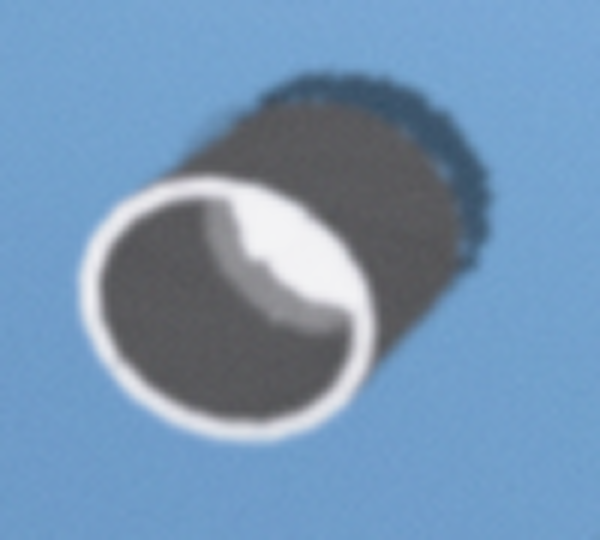

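```bash
python3 - <<'E'
from cell import *
from h import *
st=ctrl.read_state();im=get_image("wrist")
print(onz(im,(320.2,244.5),122,st),onz(im,(122.9,286.3),45,st))
T=get_image("top");S=get_image("scene")
for t in models.cut_out("top","cup_floor")[:1]:
    m=t["pixels"];ys,xs=np.nonzero(m);print((xs.min()+xs.max())/2,(ys.min()+ys.max())/2)
print("cup top",onz(T,(346,316.),45), onz(S,(250,214),45))
print("bore",onz(T,(198,296.5),122),onz(S,(345,142),122))
print("handle top",onz(T,(480.5,307.5),130),onz(S,(164,252),130))
print("stand holes?",onz(T,(462,281),34))
E
python3 - <<'E'
import cv2
im=cv2.imread("pics/a_top.png")
cv2.imwrite("pics/a_topz.png",cv2.resize(im[220:340,430:510],(480,720)[:2],interpolation=cv2.INTER_CUBIC)[:600])
im=cv2.imread("pics/a_top.png")
cv2.imwrite("pics/a_topb.png",cv2.resize(im[250:340,150:390],(800,300),interpolation=cv2.INTER_CUBIC)[:600])
E
```

```text
[531.0112863  109.98890432 122.        ] [ 499.29139116 -127.65584707   45.        ]
346.5 315.0
cup top [ 497.99383879 -126.73060629   45.        ] [ 497.9048077  -125.40960805   45.        ]
bore [531.83537013 108.9166765  122.        ] [532.10581475 110.82266197 122.        ]
handle top [ 511.41081489 -334.26880702  130.        ] [ 509.81056097 -328.32548501  130.        ]
stand holes? [ 555.49942255 -328.20808461   34.        ]
```

View pics/a_topz.png

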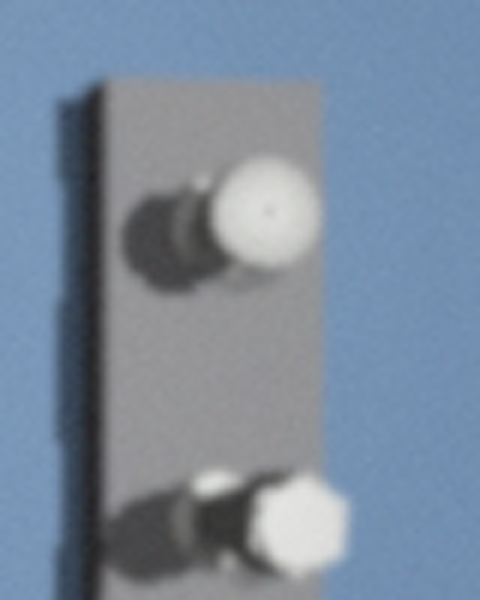

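View pics/a_topb.png

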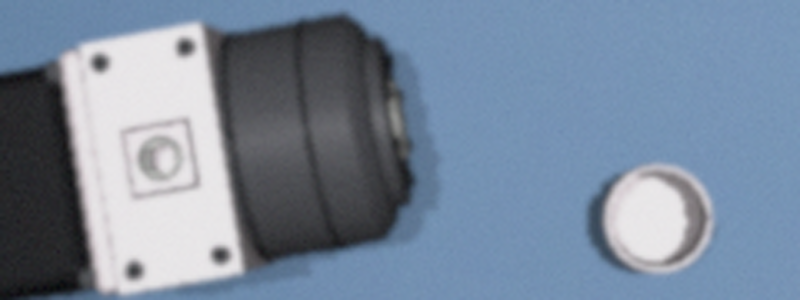

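move_arm([
  [[-0.401,0.189,0.02,0,0,0],[-0.401,0.189,0.02,0,0,0],[-0.401,0.189,0.02,0,0,0],[-0.401,0.189,0.02,0,0,0],[-0.401,0.189,0.02,0,0,0],[-0.401,0.189,0.02,0,0,0],[-0.401,0.189,0.02,0,0,0],[-0.401,0.189,0.02,0,0,0],[-0.401,0.189,0.02,0,0,0],[-0.401,0.189,0.02,0,0,0],[-0.401,0.189,0.02,0,0,0],[-0.401,0.189,0.02,0,0,0]],
])

```text
clock: 6.6
eef_pos: [497.2, -322.4, 280.5]
tool_rot: [3.141, -0.0, 1.109]
force: [0.0, -1.1, -0.0]
width: 85.3
```

Run:
```python
from cell import *
from h import *
st=ctrl.read_state();im=get_image("wrist");cv2.imwrite("pics/c1.png",im["color"])
print(st["clock"],st["eef_pos"],st["tool_rot"],st["qpos"],st["force"])
u=proj(im,(511,-331,130),st);print(u)
c=im["color"]; a,b=int(u[0])-50,int(u[1])-50
print(a,b); cv2.imwrite("pics/c1z.png",cv2.resize(c[b:b+100,a:a+100],(600,600),interpolation=cv2.INTER_CUBIC))
```

```text
6.6 [ 497.17896155 -322.3550833   280.50716441] [ 3.14142785e+00 -3.02008613e-04  1.10867015e+00] [ 0.39776822  0.50067345  0.20318486  1.62588461 -0.11384161  1.02648937
  1.74437233] [ 0.02633673 -1.11500535 -0.03249891]
[316.99024405 243.4450347 ]
266 193
```

View pics/c1.png

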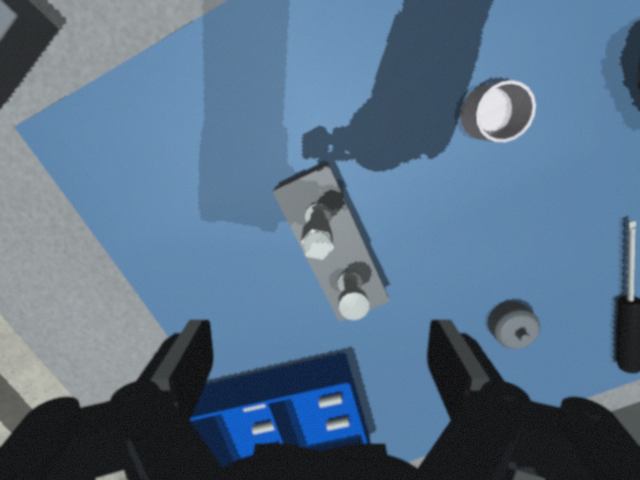

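View pics/c1z.png

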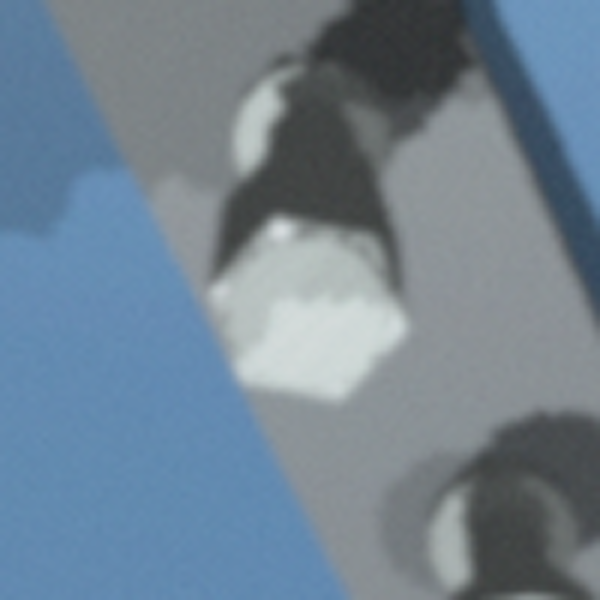

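Run:
```python
from cell import *
from h import *
st=ctrl.read_state();im=get_image("wrist")
P=np.array([onz(im,(266+u/6-.4,193+v/6-.4),130,st)[:2] for u,v in [(408,326),(338,402),(240,382),(212,288),(280,222),(378,245)]])
def res(p): 
    a=p[2]+np.arange(6)*np.pi/3
    q=np.c_[p[0]+13.86*np.cos(a),p[1]+13.86*np.sin(a)]
    return np.min(np.linalg.norm(P[:,None]-q[None],axis=2),axis=1)
print(P)
best=min((least_squares(res,[*P.mean(0),a0]) for a0 in np.linspace(0,1.05,6)),key=lambda r:r.cost)
print(best.x[:2],np.degrees(best.x[2])%60,res(best.x))
fl=(np.degrees(best.x[2])+30)%60
print("flat normals deg",fl+np.arange(3)*60, "rad",np.radians(fl+np.arange(3)*60))
# stand geometry
u=[onz(im,q,34,st)[:2] for q in [(276,189),(329,163),(340,321),(388,298)]];print(np.array(u))
```

```text
[[ 519.68534285 -320.46046775]
 [ 525.41494234 -333.99223223]
 [ 516.73301638 -344.7951598 ]
 [ 502.86315114 -341.96679681]
 [ 498.62053008 -329.44985532]
 [ 507.42083564 -319.04630455]]
[ 511.78963585 -331.61847119] 50.742623287813416 [0.97318687 0.15395498 0.21784385 0.41406009 0.51401377 0.66578399]
flat normals deg [ 20.74262329  80.74262329 140.74262329] rad [0.36202707 1.40922462 2.45642217]
[[ 467.68726267 -357.88889497]
 [ 468.32183249 -297.14902158]
 [ 637.47770043 -365.3157409 ]
 [ 634.91749842 -303.34652255]]
```

move_arm([
  [[-0.0017,0.0172,0.1,0,0,-0.15],[-0.0017,0.0172,0.12,0,0,-0.3],[-0.0017,0.0172,0.12,0,0,-0.3],[-0.0017,0.0172,0.12,0,0,-0.3],[-0.0017,0.0172,0.12,0,0,-0.3]],
])

```text
clock: 7.32
eef_pos: [512.8, -333.6, 163.2]
tool_rot: [3.137, 0.002, 1.406]
force: [-0.1, 0.1, 0.2]
width: 85.2
```

Run:
```python
from cell import *
from h import *
st=ctrl.read_state();im=get_image("wrist");cv2.imwrite("pics/d1.png",im["color"])
T=get_image("top");S=get_image("scene")
cv2.imwrite("pics/d1s.png",cv2.resize(S["color"][200:350,90:250],(800,600)[:2]))
print(st["clock"],st["eef_pos"],st["tool_rot"],st["qpos"],st["force"])
print(proj(im,(511.8,-331.6,130),st))
```

```text
7.325 [ 512.82311758 -333.60380498  163.22696674] [3.13703948e+00 2.05093815e-03 1.40553887e+00] [ 0.46723715  0.65117578  0.1023243   1.70416066 -0.08736208  0.7856938
  2.01579661] [-0.10700694  0.07717831  0.20776716]
[322.45512988 284.44639801]
```

View pics/d1.png

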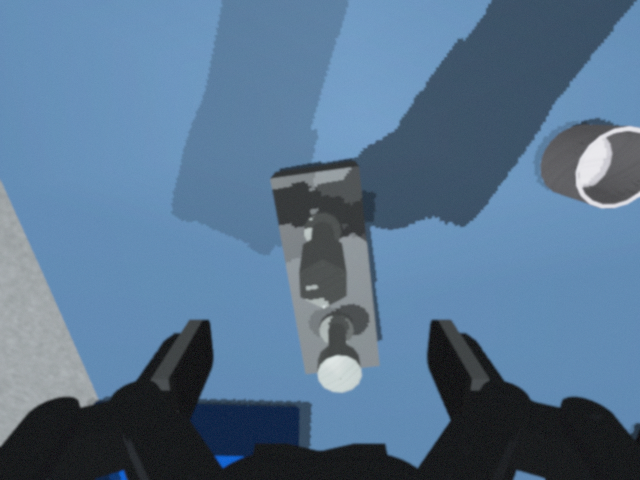

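View pics/d1s.png

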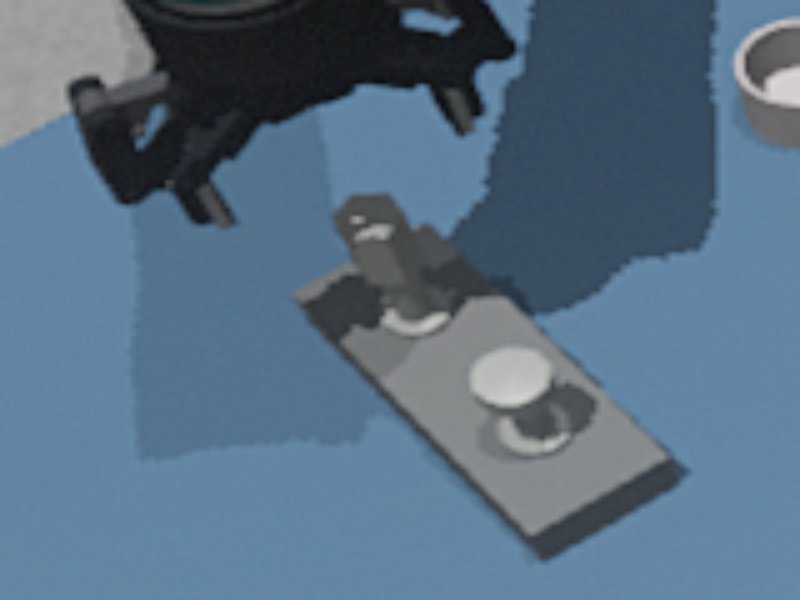

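move_arm([
  [[0,0,0.04,0,0,0],[0,0,0.06,0,0,0],[0,0,0.072,0,0,0],[0,0,0.072,0,0,0],[0,0,0.072,0,0,0],[0,0,0.072,0,0,0]],
])

```text
clock: 8.22
eef_pos: [512.0, -333.0, 89.3]
tool_rot: [3.14, 0.001, 1.407]
force: [-0.4, -0.1, 0.3]
width: 85.6
```

Run:
```python
from cell import *
from h import *
st=ctrl.read_state();im=get_image("wrist");cv2.imwrite("pics/e1.png",im["color"])
print(st["clock"],st["eef_pos"],st["tool_rot"],st["qd"],st["force"])
print(proj(im,(511.8,-331.6,130),st))
```

```text
8.225 [ 511.98123175 -333.00830534   89.28471301] [3.13993837e+00 6.56344888e-04 1.40688016e+00] [ 0.00016958  0.00305581 -0.00198883  0.00385135 -0.00098576 -0.00107456
  0.00142882] [-0.37352885 -0.05765025  0.27312766]
[322.32027212 384.30135916]
```

View pics/e1.png

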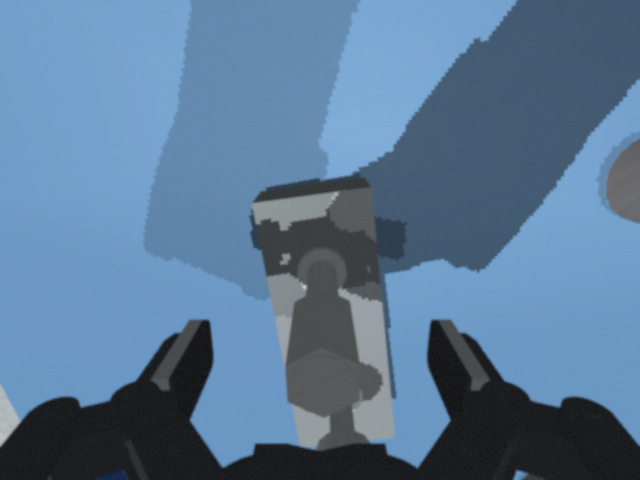

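move_arm([
  [[0.0016,0,0,0,0,0],[0.0016,0,0,0,0,0],[0.0016,0,0,0,0,0],[0.0016,0,0,0,0,0],[0.0016,0,0,0,0,0],[0.0016,0,0,0,0,0],[0.0016,0,0,0,0,0],[0.0016,0,0,0,0,0]],
], jaw=0)

```text
clock: 9.28
eef_pos: [511.8, -331.1, 88.4]
tool_rot: [3.141, 0.0, 1.407]
force: [-0.1, 0.5, 1.8]
width: 23.1
```

Run:
```python
from cell import *
from h import *
st=ctrl.read_state();im=get_image("wrist");cv2.imwrite("pics/f1.png",im["color"])
print(st["clock"],st["eef_pos"],st["tool_rot"],st["qd"],st["force"],st["torque"],st["width"])
```

```text
9.275 [ 511.7654412  -331.07434574   88.41498587] [3.14134362e+00 4.67372620e-05 1.40695126e+00] [ 7.89746612e-04  4.50319262e-05 -4.65970517e-04  1.29534688e-03
 -7.89207355e-04 -1.14512544e-03 -6.55214080e-04] [-0.12211474  0.51524888  1.83410781] [ 0.10204686 -0.04053494  0.03960147] 23.105976678109577
```

View pics/f1.png

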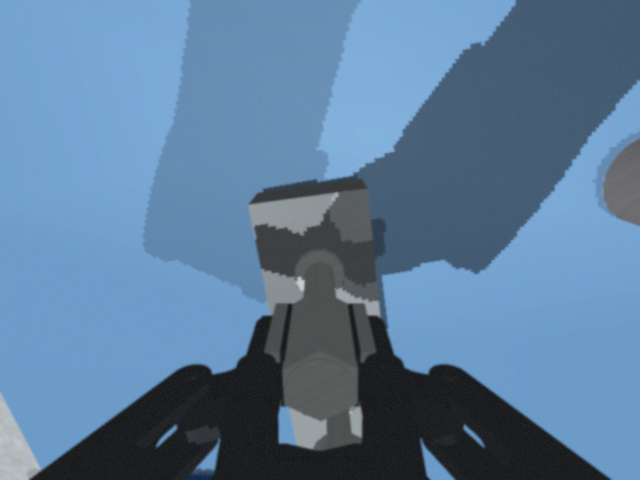

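Run:
```python
from cell import *
from h import *
st=ctrl.read_state();im=get_image("wrist")
c=im["color"][330:430,270:370];cv2.imwrite("pics/f1z.png",cv2.resize(c,(600,600),interpolation=cv2.INTER_CUBIC))
p=onz(im,(320.5,384.5),130,st);print(p,rot(st["tool_rot"]).T@(p-st["eef_pos"]))
```

```text
[ 510.85273905 -330.19188398  130.        ] [  0.73809947  -0.98721864 -41.60441676]
```

View pics/f1z.png

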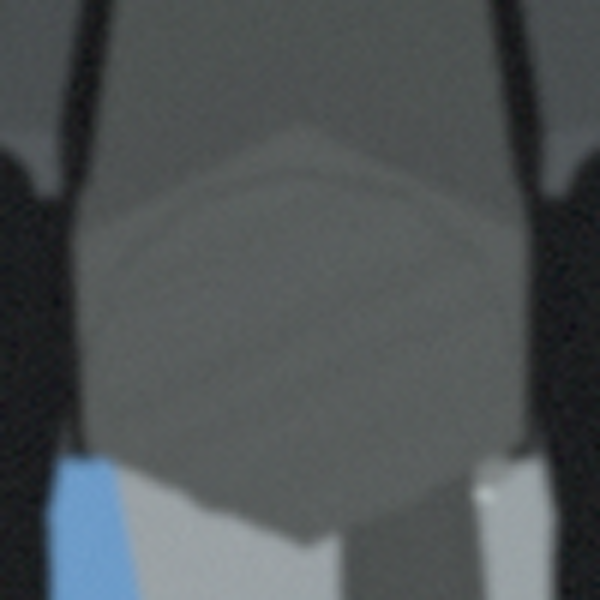

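move_arm([
  [[0,0,-0.005,0,0,0],[0,0,-0.015,0,0,0],[0,0,-0.03,0,0,0],[0,0,-0.06,0,0,0],[0,0,-0.1,0,0,0],[0,0,-0.15,0,0,0],[0,0,-0.15,0,0,0],[0,0,-0.15,0,0,0],[0,0,-0.15,0,0,0]],
])

```text
clock: 10.5
eef_pos: [510.6, -330.3, 236.7]
tool_rot: [-3.138, -0.001, 1.407]
force: [0.5, 0.6, -3.5]
width: 23.2
```

move_arm([
  [[0.03,-0.0034,0,0,0,0],[0.08,-0.009,0,0,0,0],[0.135,-0.0155,0,0,0,0],[0.19,-0.0218,0,0,0,0],[0.25,-0.0286,0,0,0,0],[0.305,-0.035,0,0,0,0],[0.36,-0.041,0,0,0,0],[0.405,-0.046,0.01,0,0,0],[0.43,-0.049,0.02,0,0,0],[0.4376,-0.05,0.022,0,0,0],[0.4376,-0.05,0.022,0,0,0],[0.4376,-0.05,0.022,0,0,0],[0.4376,-0.05,0.022,0,0,0]],
])

```text
clock: 12.12
eef_pos: [534.0, 107.4, 216.6]
tool_rot: [3.141, 0.0, 1.405]
force: [-0.6, 0.7, -2.9]
width: 23.3
```

Run:
```python
from cell import *
from h import *
st=ctrl.read_state();im=get_image("wrist");cv2.imwrite("pics/g1.png",im["color"])
T=get_image("top");S=get_image("scene")
print(st["clock"],st["eef_pos"],st["tool_rot"],st["qpos"],st["qd"],st["force"],st["torque"],st["width"])
for n,I,b,a in (("s",S,80,270),("t",T,220,120)):
    cv2.imwrite(f"pics/g1{n}.png",cv2.resize(I["color"][b:b+120,a:a+150],(750,600),interpolation=cv2.INTER_CUBIC))
p=st["eef_pos"]+rot(st["tool_rot"])@np.array([0,-1.2,72.4]);print("tip",p)
for I in (T,S): print(proj(I,p),proj(I,(531.3,109.7,122)))
print(proj(im,p,st),proj(im,(531.3,109.7,122),st))
```

```text
12.125 [533.99637938 107.35524639 216.63505897] [3.14093851e+00 3.11596318e-04 1.40465920e+00] [-0.31028376  0.49620501  0.08851473  1.83260341 -0.05713372  0.8147575
  1.21145978] [-0.00464997  0.00022364 -0.00622005 -0.00013939 -0.00073562  0.00032135
 -0.00096505] [-0.5520988   0.65367022 -2.88839536] [-0.01685458  0.02095727 -0.0062674 ] 23.26099283595118
tip [532.85587954 107.52361375 144.234293  ]
[195.80610007 295.81769805] [197.50965699 296.83972696]
[344.56672674 135.87994025] [344.34880472 142.05128193]
[318.93339395 257.51230888] [321.8655289  242.82613594]
```

View pics/g1.png

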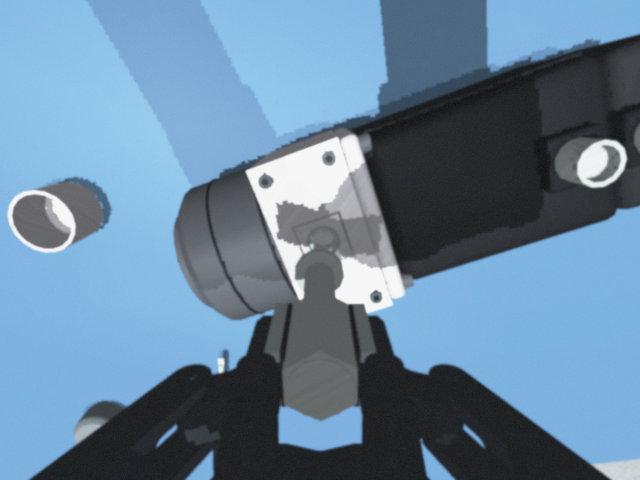

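View pics/g1s.png

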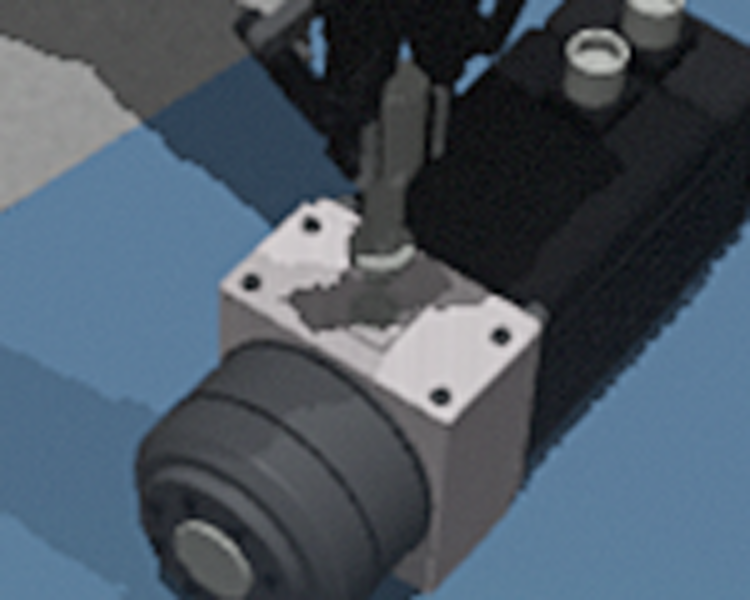

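View pics/g1t.png

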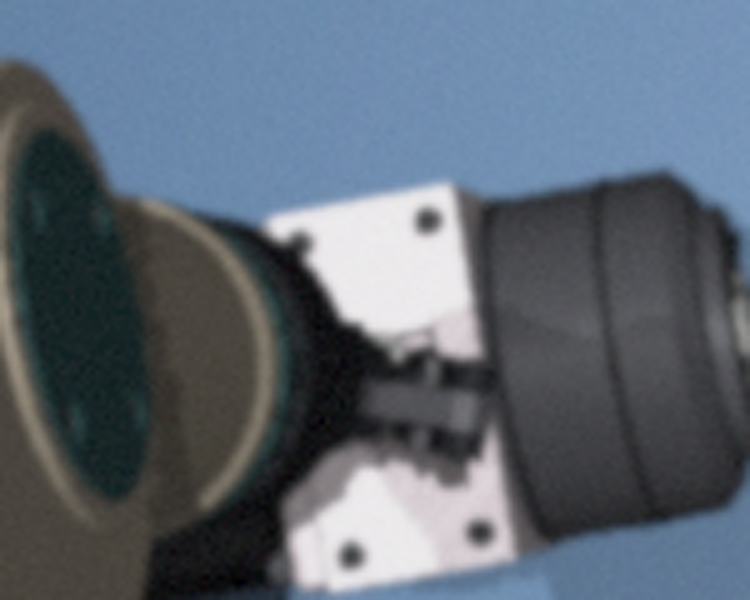

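Run:
```python
import cv2
im=cv2.imread("pics/g1.png")
cv2.imwrite("pics/g1z.png",cv2.resize(im[200:300,270:370],(600,600),interpolation=cv2.INTER_CUBIC))
```

```text
(no output)
```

View pics/g1z.png

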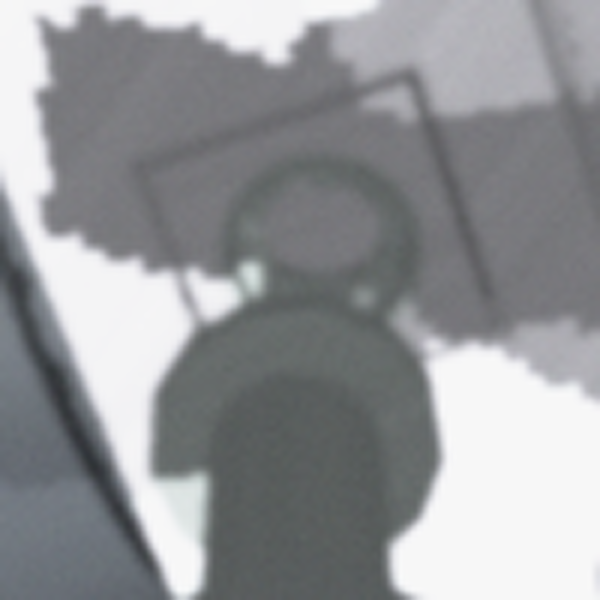

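move_arm([
  [[0.0021,-0.0028,0.015,0,0,0],[0.0021,-0.0028,0.015,0,0,0],[0.0021,-0.0028,0.015,0,0,0],[0.0021,-0.0028,0.015,0,0,0],[0.0021,-0.0028,0.015,0,0,0]],
])

```text
clock: 12.9
eef_pos: [531.5, 111.3, 201.6]
tool_rot: [3.141, -0.0, 1.407]
force: [0.0, -0.2, -3.4]
width: 23.3
```

Run:
```python
from cell import *
from h import *
st=ctrl.read_state();im=get_image("wrist");cv2.imwrite("pics/h1.png",im["color"])
S=get_image("scene");cv2.imwrite("pics/h1sf.png",S["color"])
print(st["clock"],st["eef_pos"],st["tool_rot"],st["qd"],st["force"],st["torque"],st["width"])
cv2.imwrite(f"pics/h1s.png",cv2.resize(S["color"][90:180,300:400],(800,720),interpolation=cv2.INTER_CUBIC)[:600])
cv2.imwrite("pics/h1z.png",cv2.resize(im["color"][200:300,270:370],(600,600),interpolation=cv2.INTER_CUBIC))
p=st["eef_pos"]+rot(st["tool_rot"])@np.array([0,-1.0,72.4]);print("tip",p)
for q in (p,p+[0,0,18],p+[0,0,24],p+[0,0,114]): print((proj(S,q)-[300,90]+.5)*8)
print((proj(S,(531.3,109.9,122))-[300,90]+.5)*8)
```

```text
12.9 [531.53210236 111.34811489 201.64318126] [ 3.14099126e+00 -2.23914488e-04  1.40684684e+00] [ 0.00071261  0.00262906 -0.00120945  0.00185285  0.00073942 -0.00141919
  0.00032993] [ 0.04829446 -0.1746541  -3.43047132] [0.00807481 0.03916603 0.027584  ] 23.27419562767203
tip [530.59111517 111.52021843 129.24259478]
[363.2330992  396.98914751]
[366.34640768 350.51143428]
[367.40108342 334.76752666]
[384.31963991  82.28466931]
[359.345743   420.02584836]
```

View pics/h1z.png

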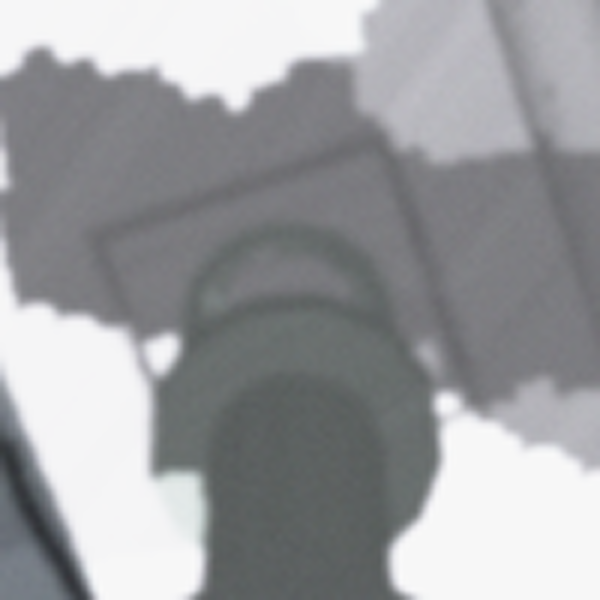

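View pics/h1s.png

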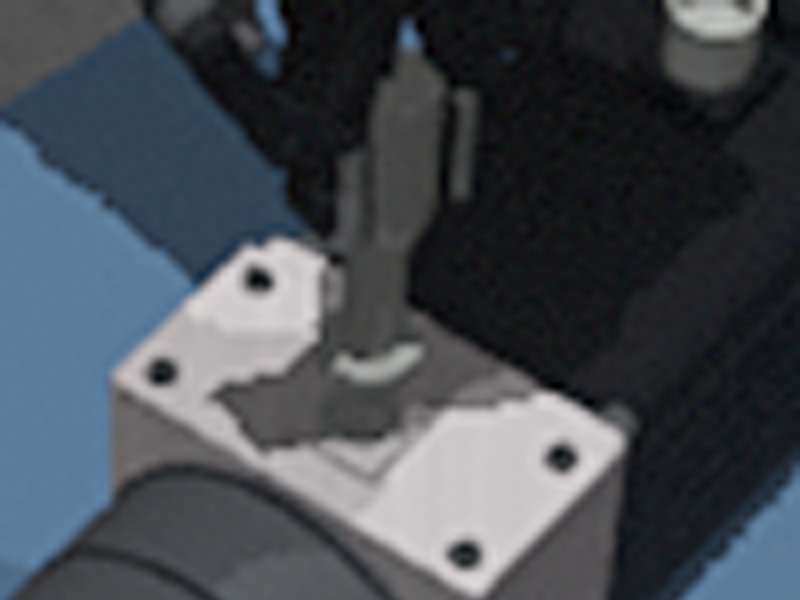

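move_arm([
  [[-0.0013,-0.0016,0.004,0,0,0],[-0.0013,-0.0016,0.004,0,0,0],[-0.0013,-0.0016,0.004,0,0,0],[-0.0013,-0.0016,0.004,0,0,0],[-0.0013,-0.0016,0.004,0,0,0],[-0.0013,-0.0016,0.004,0,0,0],[-0.0013,-0.0016,0.004,0,0,0]],
])

```text
clock: 13.88
eef_pos: [529.5, 110.4, 197.3]
tool_rot: [3.142, -0.0, 1.407]
force: [0.8, 0.1, -3.6]
width: 23.5
```

Run:
```python
from cell import *
from h import *
st=ctrl.read_state();im=get_image("wrist");cv2.imwrite("pics/i1.png",im["color"])
S=get_image("scene");cv2.imwrite("pics/i1sf.png",S["color"])
print(st["clock"],st["eef_pos"],st["tool_rot"],st["qd"],st["force"],st["torque"],st["width"])
g=S["color"][90:180,300:400].astype(float);g=np.clip(255*(g/255)**.5,0,255).astype(np.uint8)
cv2.imwrite(f"pics/i1s.png",cv2.resize(g,(800,720),interpolation=cv2.INTER_CUBIC)[:600])
g=im["color"][200:300,270:370].astype(float);g=np.clip(255*(g/255)**.6,0,255).astype(np.uint8)
cv2.imwrite("pics/i1z.png",cv2.resize(g,(600,600),interpolation=cv2.INTER_CUBIC))
```

```text
13.875 [529.50560808 110.36704532 197.31052007] [ 3.14155904e+00 -2.15974645e-05  1.40701774e+00] [ 0.00050606  0.00167975  0.00039691  0.00035876 -0.00097786 -0.00158774
  0.00015537] [ 0.82362094  0.11062359 -3.61193767] [-0.01679999  0.00610912 -0.03230955] 23.476394145996334
```

View pics/i1z.png

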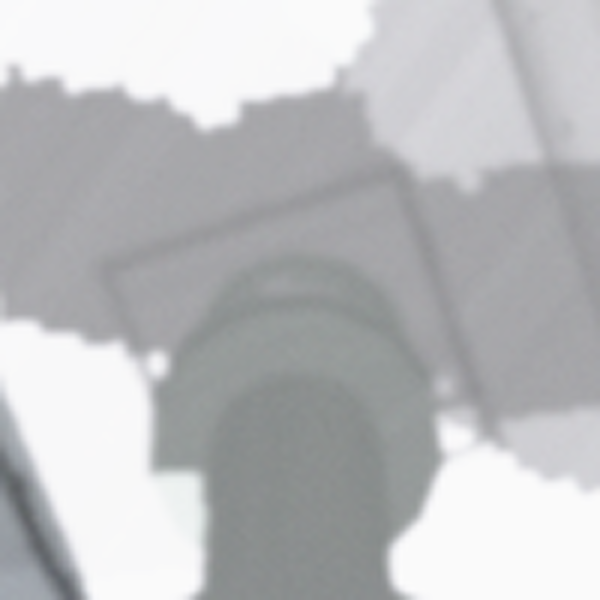

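View pics/i1s.png

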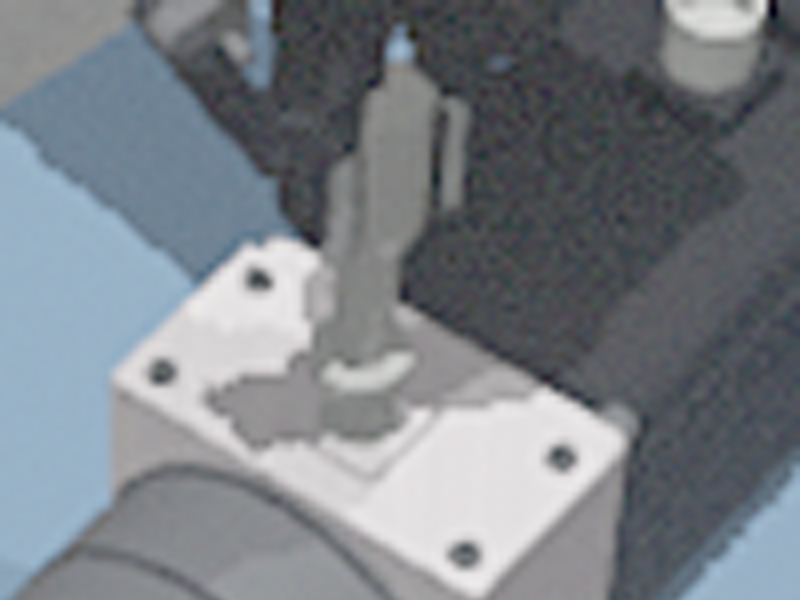

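```bash
cat >> h.py <<'E'
SC={'fov_y': 43.17461800915652,'cx': 310.0228686689501,'cy': 233.9758780811174,'k1': 0.007406225228185078,'origin': np.array([1123.22013591,-502.56786944,1096.39564331]),'orientation': np.array([0.56640591,0.00381116,0.84910459])}
WR={'fov_y': 64.84596789066791,'cx': 319.75197736643656,'cy': 244.62650438144368,'k1': 0.017214346161923858,'hand_eye': np.array([[9.99999531e-01,-9.38393194e-04,-2.40338071e-04,5.68557265e-01],[-9.65549547e-04,-9.45663724e-01,-3.25144875e-01,-8.35032231e+01],[7.78347419e-05,3.25144954e-01,-9.45664186e-01,-1.42438467e+02],[0,0,0,1]])}
def draw(img,C,circles,crop,s,st=None,off=(0,0),gam=.6):
    a,b,w,h=crop
    g=(255*(img[b:b+h,a:a+w]/255.)**gam).astype(np.uint8)
    g=cv2.resize(g,(w*s,h*s),interpolation=cv2.INTER_CUBIC)
    for c,r,col in circles:
        t=np.linspace(0,2*np.pi,60)
        q=np.array([proj(C,np.array(c)+[r*np.cos(x),r*np.sin(x),0],st) for x in t])+off
        q=((q-[a,b]+.5)*s).astype(np.int32)
        cv2.polylines(g,[q.reshape(-1,1,2)],True,col,1)
    return g
E
python3 - <<'E'
from h import *
a=cv2.imread("pics/a_scene.png");i=cv2.imread("pics/i1sf.png")
B=np.array([531.3,109.9,122])
G=(0,200,0);Rr=(0,0,255)
g1=draw(a,SC,[(B,10,Rr),(B,16,G),(B,1,Rr)],(320,110,50,60),8)
p=np.array([529.5,110.4,197.3-72.4])+[-.9,.2,0]
g2=draw(i,SC,[(B,10,Rr),(p+[0,0,18],14,G),(p+[0,0,24],14,G),(p+[0,0,70],13,G),(p+[0,0,114],13,G)],(320,95,50,75),8)
cv2.imwrite("pics/ov.png",np.hstack([cv2.copyMakeBorder(g1,0,120,0,0,0),g2]))
E
```

```text
(no output)
```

View pics/ov.png

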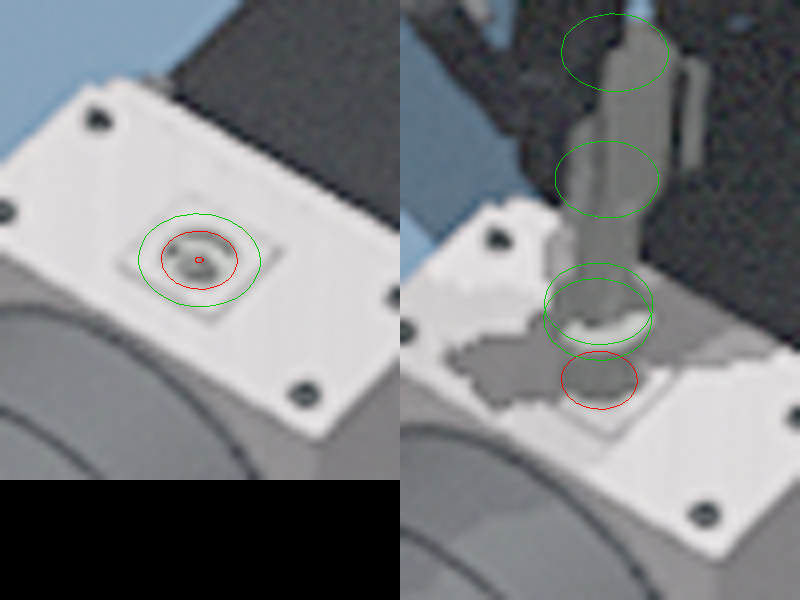

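Run:
```python
from h import *
i=cv2.imread("pics/i1.png")
st=dict(eef_pos=np.array([529.50560808,110.36704532,197.31052007]),tool_rot=np.array([3.14155904e+00,-2.15974645e-05,1.40701774e+00]))
Rt=rot(st["tool_rot"])
G=(0,160,0);Rr=(0,0,255);Y=(200,0,0)
gs=[]
for y0,yb in ((-1.2,0.5),(0,1.0)):
    P=lambda y,z:st["eef_pos"]+Rt@np.array([.3,y,z])
    gs.append(draw(i,WR,[(P(y0,72.4-18),14,Rr),(P(y0,72.4-24),14,G),(P(y0,48.4),8,G),(P(y0,-41.6),12,Y),(P(yb,75.3),10,Y),(P(yb,75.3),16,Y)],(270,220,100,185),4,st,gam=.45))
g=np.hstack(gs);cv2.imwrite("pics/ov2.png",g[:600])
g=gs[0];cv2.imwrite("pics/ov2b.png",g[480:])
```

```text
(no output)
```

View pics/ov2.png

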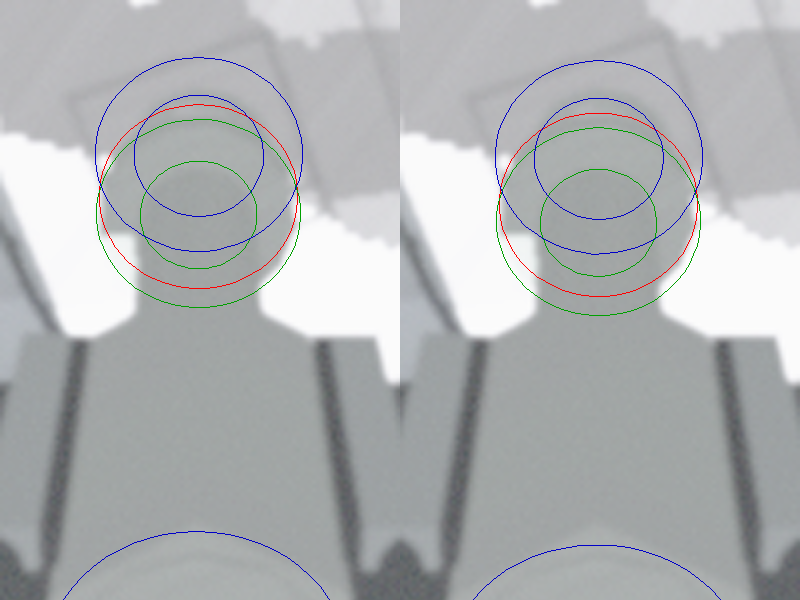

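move_arm([
  [[0,0.0008,0.001,0,0,0],[0,0.0008,0.002,0,0,0],[0,0.0008,0.003,0,0,0],[0,0.0008,0.004,0,0,0],[0,0.0008,0.005,0,0,0],[0,0.0008,0.005,0,0,0]],
])

```text
clock: 14.72
eef_pos: [530.2, 110.2, 192.2]
tool_rot: [-3.141, 0.0, 1.407]
force: [0.4, 0.1, -3.4]
width: 23.5
```

move_arm([
  [[0,0,0.001,0,0,0],[0,0,0.002,0,0,0],[0,0,0.003,0,0,0],[0,0,0.003,0,0,0]],
])

```text
clock: 15.22
eef_pos: [530.2, 110.2, 189.2]
tool_rot: [-3.141, 0.0, 1.407]
force: [-0.1, -0.3, -2.9]
width: 23.5
```

move_arm([
  [[0,0,0.001,0,0,0],[0,0,0.002,0,0,0],[0,0,0.0025,0,0,0],[0,0,0.0025,0,0,0]],
])

```text
clock: 15.72
eef_pos: [530.2, 110.3, 186.7]
tool_rot: [-3.141, 0.0, 1.407]
force: [-0.3, 0.7, -3.4]
width: 23.5
```

move_arm([
  [[0,0,0.0005,0,0,0],[0,0,0.001,0,0,0],[0,0,0.001,0,0,0]],
])

```text
clock: 16.1
eef_pos: [530.2, 110.3, 185.8]
tool_rot: [-3.142, -0.0, 1.407]
force: [0.3, -0.1, -3.3]
width: 22.9
```

move_arm([
  [[0,0,0.0004,0,0,0],[0,0,0.0008,0,0,0],[0,0,0.0008,0,0,0]],
])

```text
clock: 16.48
eef_pos: [530.3, 110.3, 185.0]
tool_rot: [-3.142, -0.0, 1.407]
force: [0.3, 0.3, -3.0]
width: 23.7
```

move_arm([
  [[0,0,0.0004,0,0,0],[0,0,0.0008,0,0,0],[0,0,0.0008,0,0,0]],
])

```text
clock: 16.85
eef_pos: [530.3, 110.2, 184.2]
tool_rot: [-3.142, -0.0, 1.407]
force: [0.2, 0.9, -3.5]
width: 23.5
```

move_arm([
  [[0,0,0.0004,0,0,0],[0,0,0.0008,0,0,0],[0,0,0.0008,0,0,0]],
])

```text
clock: 17.23
eef_pos: [530.4, 110.3, 183.7]
tool_rot: [3.141, -0.0, 1.407]
force: [0.3, -0.3, 0.1]
width: 23.3
```

move_arm([
  [[0,0,0.0002,0,0,0.1],[0,0,0.00045,0,0,0.2],[0,0,0.0007,0,0,0.3],[0,0,0.0007,0,0,0.3]],
])

```text
clock: 17.73
eef_pos: [530.6, 110.4, 182.9]
tool_rot: [3.141, -0.0, 1.108]
force: [-0.3, -0.8, -0.8]
width: 23.1
```

move_arm([
  [[0,0,0.00035,0,0,0.13],[0,0,0.0007,0,0,0.26],[0,0,0.00105,0,0,0.4],[0,0,0.00105,0,0,0.4]],
])

```text
clock: 18.23
eef_pos: [530.6, 110.3, 181.8]
tool_rot: [3.141, -0.0, 0.71]
force: [-0.3, -0.0, 0.1]
width: 23.2
```

move_arm([
  [[0,0,0.0003,0,0,0.13],[0,0,0.0006,0,0,0.26],[0,0,0.0009,0,0,0.4],[0,0,0.0009,0,0,0.4]],
])

```text
clock: 18.73
eef_pos: [530.4, 110.5, 180.9]
tool_rot: [3.142, -0.0, 0.312]
force: [0.4, -0.5, 2.3]
width: 23.1
```

move_arm([
  [[0,0,-0.0003,0,0,0],[0,0,-0.0006,0,0,0],[0,0,-0.0006,0,0,0]],
])

```text
clock: 19.1
eef_pos: [530.0, 110.2, 181.1]
tool_rot: [-3.141, 0.001, 0.308]
force: [0.2, 0.4, -3.3]
width: 23.5
```

Run:
```python
from cell import *
from h import *
st=ctrl.read_state();im=get_image("wrist");S=get_image("scene")
print(st["eef_pos"],st["force"],st["torque"],st["qpos"])
cv2.imwrite("pics/j1.png",np.hstack([cv2.resize(im["color"][200:300,270:370],(400,400),interpolation=cv2.INTER_CUBIC),cv2.resize(S["color"][100:160,315:375],(400,400),interpolation=cv2.INTER_CUBIC)]))
```

```text
[530.00450758 110.15982966 181.06512451] [ 0.21635342  0.41075292 -3.31947195] [-0.00359802 -0.11684324 -0.05749763] [-0.52097664  0.56952701  0.40011504  1.88313409 -0.31303161  0.75108827
  0.36150521]
```

View pics/j1.png

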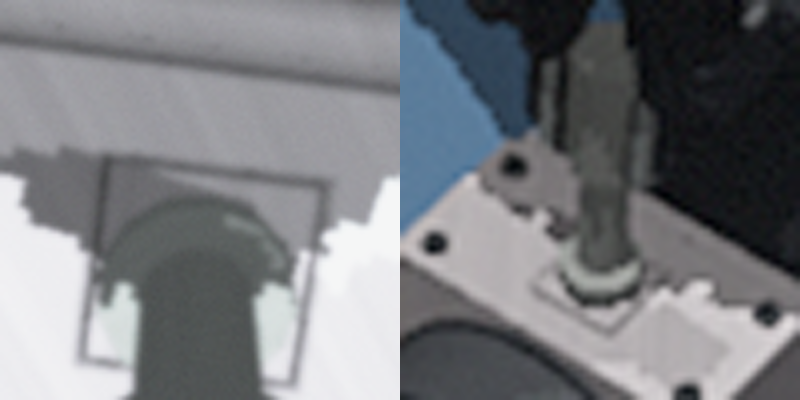

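move_arm([
  [[0,0,-0.0004,0,0,0],[0,0,-0.0008,0,0,0],[0,0,-0.0008,0,0,0]],
])

```text
clock: 19.58
eef_pos: [530.2, 110.3, 182.1]
tool_rot: [-3.142, 0.0, 0.307]
force: [0.6, 0.6, -2.9]
width: 23.1
```

move_arm([
  [[0,0,-0.0004,0,0,0],[0,0,-0.0008,0,0,0],[0,0,-0.0008,0,0,0]],
])

```text
clock: 19.95
eef_pos: [530.3, 110.2, 183.0]
tool_rot: [-3.142, -0.0, 0.307]
force: [-0.0, 0.1, -3.0]
width: 23.1
```

move_arm([
  [[0,0,0.001,0,0,0],[0,0,0.002,0,0,0.05],[0,0,0.0023,0,0,0.17],[0,0,0.0026,0,0,0.29],[0,0,0.0029,0,0,0.4],[0,0,0.0029,0,0,0.4]],
])

```text
clock: 20.7
eef_pos: [530.3, 110.3, 180.0]
tool_rot: [3.141, -0.0, -0.092]
force: [-0.3, 0.4, -3.2]
width: 23.3
```

move_arm([
  [[0,0,0.0004,0,0,0.13],[0,0,0.0008,0,0,0.26],[0,0,0.0012,0,0,0.4],[0,0,0.0012,0,0,0.4]],
])

```text
clock: 21.2
eef_pos: [530.4, 110.3, 178.9]
tool_rot: [3.141, -0.0, -0.49]
force: [0.4, -0.1, -2.1]
width: 23.5
```

move_arm([
  [[0,0,0.00035,0,0,0.13],[0,0,0.0007,0,0,0.26],[0,0,0.00105,0,0,0.4],[0,0,0.00105,0,0,0.4]],
])

```text
clock: 21.7
eef_pos: [530.3, 110.2, 177.9]
tool_rot: [3.141, -0.0, -0.888]
force: [-1.0, 0.0, -1.2]
width: 23.5
```

Run:
```python
from cell import *
from h import *
st=ctrl.read_state();im=get_image("wrist");S=get_image("scene")
print(st["eef_pos"],st["force"],st["torque"],st["qpos"])
cv2.imwrite("pics/k1.png",np.hstack([cv2.resize(im["color"][200:300,270:370],(400,400),interpolation=cv2.INTER_CUBIC),cv2.resize(S["color"][100:160,315:375],(400,400),interpolation=cv2.INTER_CUBIC)]))
```

```text
[530.33462029 110.23551284 177.86239027] [-1.00267022  0.01037491 -1.19495627] [-0.02923411  0.05753711  0.02499582] [-0.72526502  0.65606614  0.74410223  1.89133623 -0.59457583  0.82894306
 -0.55493185]
```

View pics/k1.png

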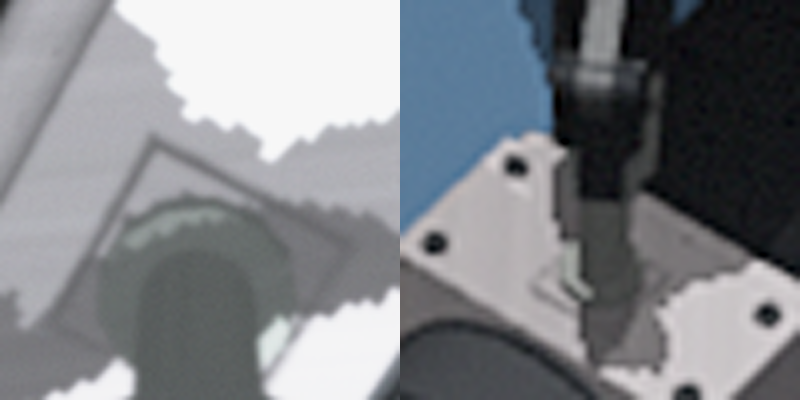

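move_arm([
  [[0,0,0.0003,0,0,0.13],[0,0,0.0006,0,0,0.25],[0,0,0.0006,0,0,0.25]],
])

```text
clock: 22.18
eef_pos: [530.3, 110.2, 177.2]
tool_rot: [3.141, -0.0, -1.139]
force: [0.8, -0.8, -1.1]
width: 23.4
```

move_arm([
  [[0,0,0.0003,0,0,0.1],[0,0,0.0005,0,0,0.2],[0,0,0.0005,0,0,0.2]],
])

```text
clock: 22.55
eef_pos: [530.2, 110.3, 176.7]
tool_rot: [3.141, 0.0, -1.339]
force: [-1.3, -0.2, -0.7]
width: 23.3
```

move_arm([
  [[0,0,0.0002,0,0,0.08],[0,0,0.0004,0,0,0.16],[0,0,0.0004,0,0,0.16]],
])

```text
clock: 22.92
eef_pos: [530.3, 110.2, 176.4]
tool_rot: [3.141, 0.0, -1.499]
force: [0.0, 0.6, 0.0]
width: 23.3
```

Run:
```python
from cell import *
from h import *
st=ctrl.read_state();im=get_image("wrist");S=get_image("scene")
print(st["eef_pos"],st["force"],st["torque"],st["qpos"])
cv2.imwrite("pics/l1.png",np.hstack([cv2.resize(im["color"][200:300,270:370],(400,400),interpolation=cv2.INTER_CUBIC),cv2.resize(S["color"][100:160,315:375],(400,400),interpolation=cv2.INTER_CUBIC)]))
```

```text
[530.25519682 110.22084843 176.37065635] [0.02702446 0.59738112 0.0488879 ] [-0.03216145  0.17501318  0.01995458] [-0.80969417  0.72225153  0.91207339  1.89497699 -0.73150789  0.89889205
 -1.02929014]
```

View pics/l1.png

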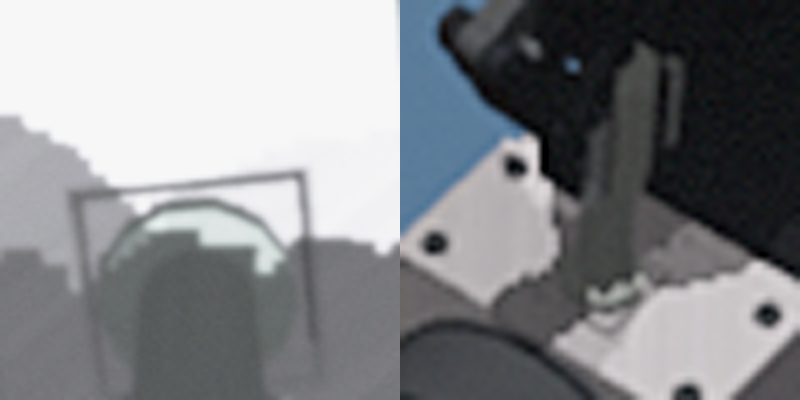

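move_arm([
  [[0,0,0.0001,0,0,0.08],[0,0,0.0002,0,0,0.16],[0,0,0.0002,0,0,0.16]],
])

```text
clock: 23.4
eef_pos: [530.3, 110.1, 176.3]
tool_rot: [-3.141, 0.0, -1.66]
force: [-1.4, -1.0, 3.1]
width: 23.3
```

Run:
```python
from cell import *
st=ctrl.read_state()
print(st["clock"],st["eef_pos"],st["force"],st["torque"],st["tool_rot"])
```

```text
23.4 [530.34075036 110.14343498 176.33511587] [-1.36432826 -1.00420307  3.11389656] [-0.04631211  0.26794576 -0.02005686] [-3.14145639e+00  8.59584117e-06 -1.66038799e+00]
```

move_arm([
  [[0,0,0,0,0,0.1],[0,0,0,0,0,0.2],[0,0,0,0,0,0.2]],
])

```text
clock: 23.78
eef_pos: [530.0, 110.0, 176.1]
tool_rot: [3.141, -0.001, -1.86]
force: [-1.9, -1.0, 1.6]
width: 23.2
```

Run:
```python
from cell import *
st=ctrl.read_state()
print(st["clock"],st["eef_pos"],st["force"],st["torque"],st["tool_rot"],st["qpos"])
```

```text
23.775 [529.96193687 109.99665887 176.08586952] [-1.89681293 -1.03630335  1.55847006] [-0.19741054  0.45780733  0.02738849] [ 3.14104943e+00 -5.99093316e-04 -1.85981558e+00] [-0.85185533  0.76750411  1.00816991  1.89652259 -0.80539427  0.95099506
 -1.31614889]
```

move_arm([
  [[0,0,0,0,0,0],[0,0,-0.0005,0,0,0],[0,0,-0.001,0,0,0],[0,0,-0.0015,0,0,0]],
])

```text
clock: 24.28
eef_pos: [529.7, 110.3, 176.5]
tool_rot: [3.14, -0.001, -1.862]
force: [0.9, -1.8, -13.3]
width: 23.1
```

Run:
```python
from cell import *
st=ctrl.read_state()
print(st["clock"],st["eef_pos"],st["force"],st["torque"],st["tool_rot"],st["width"])
```

```text
24.275 [529.65153283 110.25321361 176.48060496] [  0.91324723  -1.75066111 -13.30605559] [-0.45386448 -0.19914819  0.11268394] [ 3.14038125e+00 -1.25506803e-03 -1.86249013e+00] 23.124316577478922
```

move_arm([
  [[0,0,-0.001,0,0,0],[0,0,-0.002,0,0,0],[0,0,-0.003,0,0,0],[0,0,-0.004,0,0,0]],
])

```text
clock: 24.78
eef_pos: [529.8, 110.5, 181.5]
tool_rot: [3.141, 0.0, -1.863]
force: [-1.1, -0.1, -12.3]
width: 23.2
```

Run:
```python
from cell import *
st=ctrl.read_state()
print(st["clock"],st["eef_pos"],st["force"],st["torque"],st["tool_rot"],st["width"])
```

```text
24.775 [529.84803826 110.53235667 181.50419252] [ -1.11922062  -0.10074998 -12.33865494] [-0.15888422  0.17893788  0.1513637 ] [ 3.14058830e+00  1.66234063e-04 -1.86281976e+00] 23.19572715834961
```

move_arm([
  [[0,0,-0.0015,0,0,0],[0,0,-0.003,0,0,0],[0,0,-0.0045,0,0,0],[0,0,-0.006,0,0,0],[0,0,-0.0075,0,0,0],[0,0,-0.009,0,0,0],[0,0,-0.0105,0,0,0],[0,0,-0.012,0,0,0]],
])

```text
clock: 25.78
eef_pos: [530.6, 110.1, 194.4]
tool_rot: [-3.141, 0.001, -1.863]
force: [-1.7, 0.1, -4.8]
width: 23.3
```

move_arm([
  [[0,0,-0.0015,0,0,0],[0,0,-0.003,0,0,0],[0,0,-0.0045,0,0,0],[0,0,-0.006,0,0,0],[0,0,-0.0075,0,0,0],[0,0,-0.009,0,0,0],[0,0,-0.0105,0,0,0],[0,0,-0.012,0,0,0]],
])

```text
clock: 26.78
eef_pos: [530.9, 110.3, 205.9]
tool_rot: [-3.14, 0.0, -1.863]
force: [-0.4, 0.6, -4.3]
width: 23.3
```

Run:
```python
from cell import *
st=ctrl.read_state()
print(st["clock"],st["eef_pos"],st["force"],st["torque"],st["tool_rot"],st["width"])
```

```text
26.775 [530.91952014 110.26215506 205.94682432] [-0.39922011  0.55754131 -4.25140781] [-0.03703554  0.00625437  0.00054061] [-3.14024291e+00  4.62512998e-04 -1.86312459e+00] 23.308523911964475
```

move_arm([
  [[0,0,-0.003,0,0,0],[0,0,-0.007,0,0,0],[0,0,-0.012,0,0,0],[0,0,-0.018,0,0,0],[0,0,-0.025,0,0,0],[0,0,-0.025,0,0,0],[0,0,-0.025,0,0,0]],
])

```text
clock: 27.65
eef_pos: [530.1, 110.4, 230.5]
tool_rot: [3.141, 0.0, -1.863]
force: [0.1, 0.3, -4.6]
width: 23.1
```

Run:
```python
from cell import *
from h import *
st=ctrl.read_state();im=get_image("wrist");S=get_image("scene")
print(st["clock"],st["eef_pos"],st["force"],st["torque"],st["tool_rot"],st["width"],st["qpos"])
cv2.imwrite("pics/m1.png",im["color"])
cv2.imwrite("pics/m1s.png",cv2.resize(S["color"][70:190,270:430],(800,600),interpolation=cv2.INTER_CUBIC))
```

```text
27.65 [530.13441924 110.36016721 230.530927  ] [ 0.08087039  0.31263769 -4.57577757] [ 0.0132413  -0.01024772 -0.0285882 ] [ 3.14132181e+00  1.02488020e-04 -1.86291931e+00] 23.052295039122686 [-0.89379726  0.70762061  1.0803169   1.8396128  -0.72193224  1.05091661
 -1.385968  ]
```

View pics/m1.png

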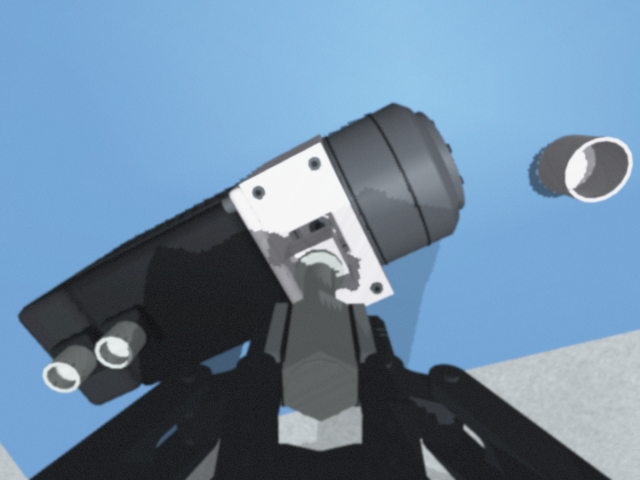

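View pics/m1s.png

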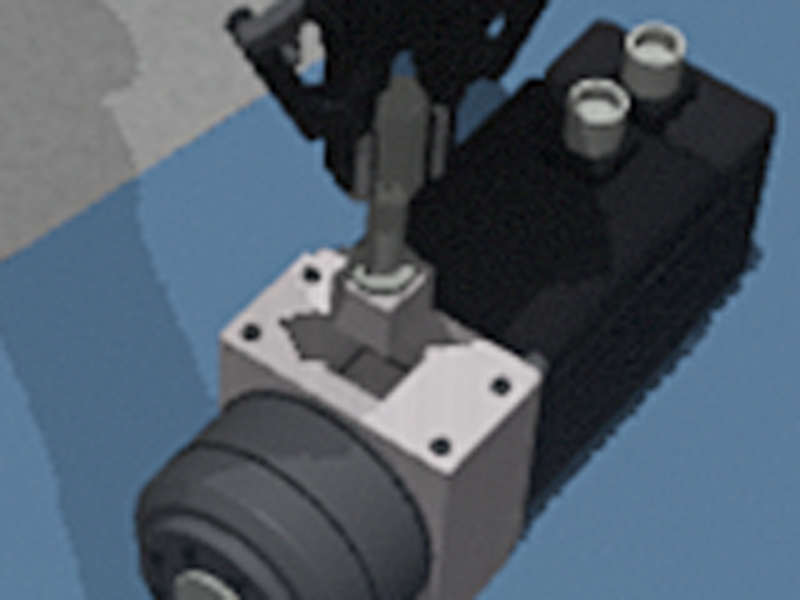

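Run:
```python
import cv2
im=cv2.imread("pics/m1.png")
cv2.imwrite("pics/m1z.png",cv2.resize(im[205:315,260:380],(720,660)[:2],interpolation=cv2.INTER_CUBIC)[:600])
```

```text
(no output)
```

View pics/m1z.png

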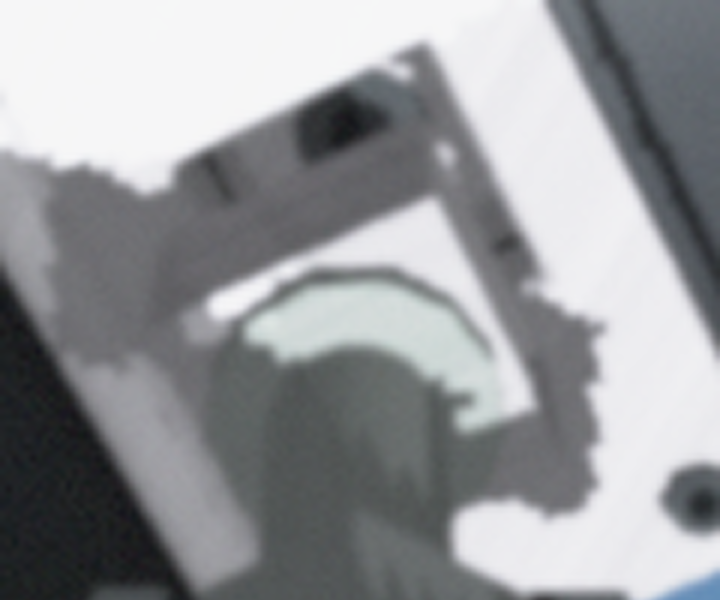

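Run:
```python
from h import *
st=dict(eef_pos=np.array([530.13441924,110.36016721,230.530927]),tool_rot=np.array([3.14132181e+00,1.02488020e-04,-1.86291931]))
Rt=rot(st["tool_rot"]);m=cv2.imread("pics/m1.png")
G=(0,160,0);Rr=(0,0,255)
C=np.array([498.8,-127,45])
g1=draw(m,WR,[(C,23.5,Rr),(C,20.5,G)],(540,110,100,110),5,st,gam=1)
f=st["eef_pos"]+Rt@np.array([.3,0,72.4-18])
B=np.array([530.5,110.3,122])
g2=draw(m,WR,[(f,14,G),(f,15,Rr),(f,21.2,Rr),(B,16,G),(B,22.6,G)],(260,200,120,120),5,st,gam=.8)
cv2.imwrite("pics/ov3.png",np.hstack([g1,g2[:550]])[:, :800] if 0 else cv2.resize(np.hstack([g1,g2[:550]]),(800,400)))
```

```text
(no output)
```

View pics/ov3.png

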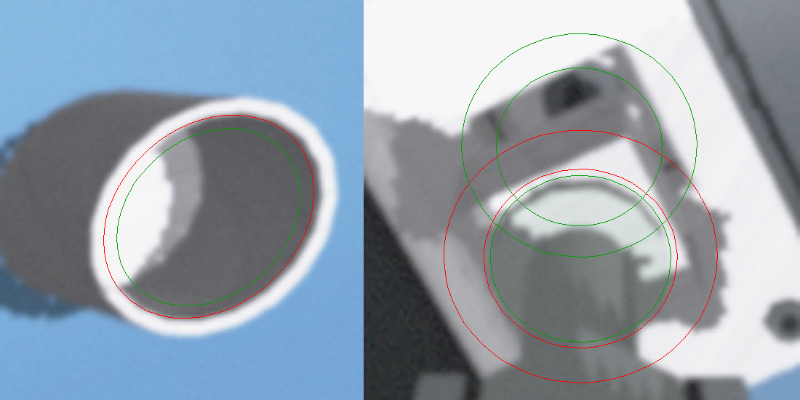

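move_arm([
  [[0.015,-0.0024,0,0,0,-0.05],[0.045,-0.0073,0,0,0,-0.16],[0.08,-0.0129,0,0,0,-0.3],[0.12,-0.0194,0,0,0,-0.45],[0.16,-0.0258,0,0,0,-0.6],[0.195,-0.0315,0,0,0,-0.75],[0.22,-0.0355,0.01,0,0,-0.9],[0.233,-0.0377,0.03,0,0,-1.05],[0.237,-0.0383,0.05,0,0,-1.15],[0.237,-0.0383,0.065,0,0,-1.2],[0.237,-0.0383,0.075,0,0,-1.2],[0.237,-0.0383,0.075,0,0,-1.2],[0.237,-0.0383,0.075,0,0,-1.2],[0.237,-0.0383,0.075,0,0,-1.2]],
])

```text
clock: 29.5
eef_pos: [499.1, -127.8, 156.1]
tool_rot: [-3.141, -0.001, -0.663]
force: [0.4, 0.6, -3.9]
width: 23.5
```

Run:
```python
from cell import *
from h import *
st=ctrl.read_state();im=get_image("wrist");S=get_image("scene");T=get_image("top")
print(st["clock"],st["eef_pos"],st["force"],st["torque"],st["tool_rot"],st["width"],st["qpos"])
cv2.imwrite("pics/n1.png",im["color"]);cv2.imwrite("pics/n1sf.png",S["color"]);cv2.imwrite("pics/n1t.png",T["color"])
C=np.array([498.6,-127.5,45]);G=(0,160,0);Rr=(0,0,255)
p=st["eef_pos"]-[0,0,82.4]
g=draw(S["color"],S,[(C,23.5,Rr),(C,20.5,G),(p,15,G),(p,21.2,Rr)],(210,150,80,100),6,gam=.6)
w=draw(im["color"],im,[(C,23.5,Rr),(p+[0,0,28],21.2,Rr)],(270,200,100,150),4,st,gam=.6)
cv2.imwrite("pics/ov4.png",np.hstack([g,w]) if g.shape[0]==w.shape[0] else 0*g)
```

```text
29.5 [ 499.09714455 -127.75466324  156.11018933] [ 0.43037269  0.56113631 -3.93191918] [-0.0116126  -0.041111   -0.02924521] [-3.14115910e+00 -9.68376311e-04 -6.63010835e-01] 23.549932390105567 [-0.20240825  0.61945468  0.60808338  1.97967841 -0.537387    0.70509256
  0.07581705]
```

View pics/n1.png

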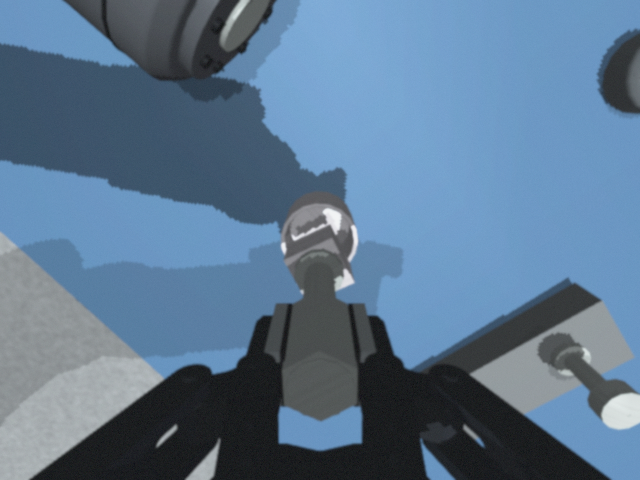

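View pics/ov4.png

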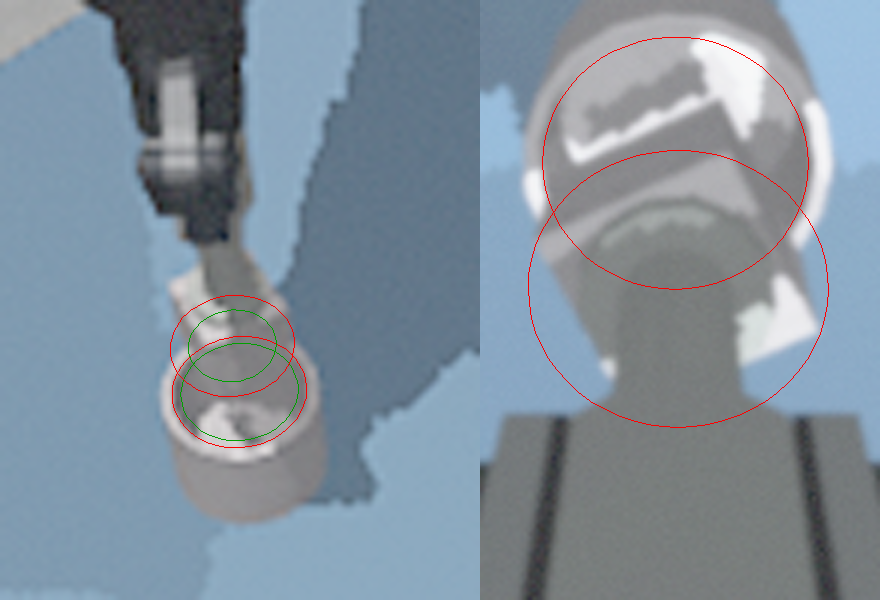

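move_arm([
  [[-0.0009,0.0008,0.008,0,0,0],[-0.0009,0.0008,0.016,0,0,0],[-0.0009,0.0008,0.024,0,0,0],[-0.0009,0.0008,0.024,0,0,0],[-0.0009,0.0008,0.024,0,0,0]],
])

```text
clock: 30.28
eef_pos: [497.5, -128.0, 131.6]
tool_rot: [3.141, -0.0, -0.663]
force: [0.6, -0.4, -4.1]
width: 22.9
```

Run:
```python
from cell import *
from h import *
st=ctrl.read_state();im=get_image("wrist");S=get_image("scene")
print(st["clock"],st["eef_pos"],st["force"],st["tool_rot"])
C=np.array([498.6,-127.5,45]);G=(0,160,0);Rr=(0,0,255)
g=draw(S["color"],S,[],(220,180,60,60),7,gam=.6)
w=draw(im["color"],im,[(C,23.5,Rr)],(280,200,80,84),5,st,gam=.6)
cv2.imwrite("pics/ov5.png",np.hstack([g,w]))
```

```text
30.275 [ 497.51906887 -128.00024577  131.56364441] [ 0.64434367 -0.36917987 -4.07270818] [ 3.14146345e+00 -8.85910205e-05 -6.63227649e-01]
```

View pics/ov5.png

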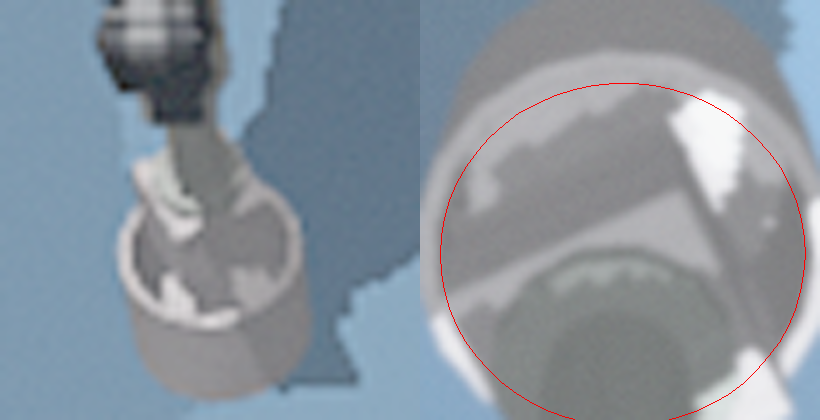

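Run:
```python
from cell import *
from h import *
st=ctrl.read_state();im=get_image("wrist");S=get_image("scene")
p=onz(im,(318.9,268.9),77.1,st);print(p)
C=np.array([498.6,-127.5,45]);G=(0,160,0);Rr=(0,0,255);B=(255,0,0)
t=st["eef_pos"]
f=np.array([p[0],p[1],77.1])
def sq(c,yaw,L=21.2): return [(np.array(c)+[L*np.cos(yaw+k*np.pi/2),L*np.sin(yaw+k*np.pi/2),0],.7,B) for k in range(4)]
g=draw(S["color"],S,[(C,23.5,Rr),(C,26.5,Rr),(C-[0,0,45],26.5,Rr),(f+[0,0,6],14,G),(f,21.2,G),(f-[0,0,28],21.2,B)],(215,170,70,84),5,gam=.5)
w=draw(im["color"],im,[(C,24,Rr),(C,26.5,Rr),(f,21.2,G),(f+[0,0,6],14,G),(f-[0,0,28],21.2,B)],(270,200,90,84),5,st,gam=.5)
cv2.imwrite("pics/ov6.png",np.hstack([g,w]))
```

```text
[ 498.95643047 -126.14787284   77.1       ]
```

View pics/ov6.png

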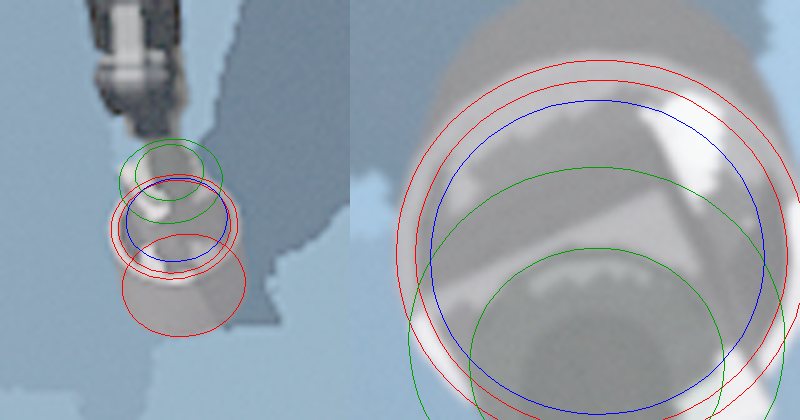

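move_arm([
  [[0.0009,0.0005,0.002,0,0,0],[0.0009,0.0005,0.005,0,0,0],[0.0009,0.0005,0.008,0,0,0],[0.0009,0.0005,0.011,0,0,0],[0.0009,0.0005,0.014,0,0,0]],
])

```text
clock: 31.1
eef_pos: [497.8, -128.8, 117.3]
tool_rot: [3.142, 0.0, -0.663]
force: [0.6, -0.6, -3.8]
width: 23.3
```

move_arm([
  [[0,0,0.003,0,0,0],[0,0,0.006,0,0,0],[0,0,0.009,0,0,0],[0,0,0.012,0,0,0],[0,0,0.015,0,0,0],[0,0,0.018,0,0,0],[0,0,0.021,0,0,0],[0,0,0.024,0,0,0],[0,0,0.026,0,0,0]],
])

```text
clock: 32.22
eef_pos: [497.8, -128.8, 91.4]
tool_rot: [3.142, 0.0, -0.663]
force: [0.5, 0.6, -4.2]
width: 23.2
```

Still free, with the underside about 9 mm above the bench. Next I'll approach the floor in small steps.

move_arm([
  [[0,0,0.001,0,0,0],[0,0,0.002,0,0,0],[0,0,0.003,0,0,0],[0,0,0.004,0,0,0],[0,0,0.004,0,0,0]],
])

```text
clock: 32.85
eef_pos: [497.8, -128.7, 87.5]
tool_rot: [3.142, 0.0, -0.663]
force: [-0.8, -0.4, -3.4]
width: 23.1
```

move_arm([
  [[0,0,0.0005,0,0,0],[0,0,0.001,0,0,0],[0,0,0.001,0,0,0]],
])

```text
clock: 33.22
eef_pos: [497.8, -128.7, 86.6]
tool_rot: [-3.142, 0.0, -0.663]
force: [1.1, -0.0, -2.9]
width: 23.4
```

move_arm([
  [[0,0,0.0004,0,0,0],[0,0,0.0008,0,0,0],[0,0,0.0008,0,0,0]],
])

```text
clock: 33.6
eef_pos: [497.9, -128.7, 86.3]
tool_rot: [-3.141, -0.0, -0.663]
force: [-2.4, 1.0, 5.7]
width: 23.1
```

Run:
```python
from cell import *
from h import *
st=ctrl.read_state();im=get_image("wrist");S=get_image("scene")
print(st["clock"],st["eef_pos"],st["force"],st["torque"],st["tool_rot"])
g=draw(S["color"],S,[],(215,170,70,84),5,gam=.6)
w=draw(im["color"],im,[],(270,200,90,84),5,st,gam=.6)
cv2.imwrite("pics/q1.png",np.hstack([g,w]))
```

```text
33.6 [ 497.91892912 -128.71017224   86.33215219] [-2.37551191  1.0264523   5.70163517] [0.27939153 0.49233653 0.00632739] [-3.14095023e+00 -7.57955497e-05 -6.63096466e-01]
```

View pics/q1.png

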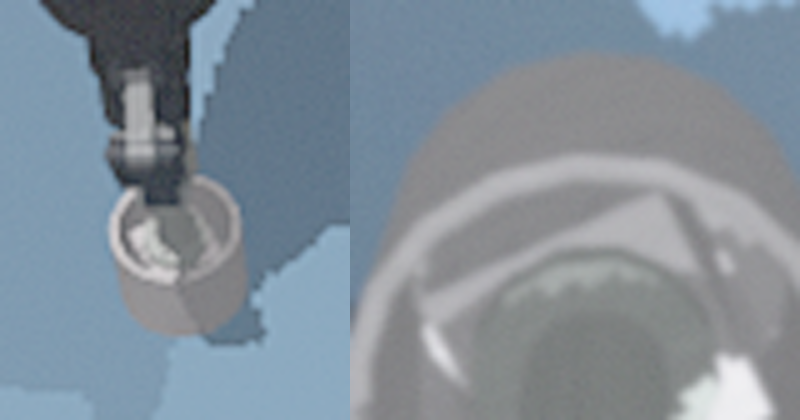

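move_arm([
  [[0,0,-0.0004,0,0,0],[0,0,-0.0004,0,0,0]],
])

```text
clock: 33.95
eef_pos: [497.9, -128.7, 86.3]
tool_rot: [-3.141, -0.0, -0.663]
force: [-1.0, 1.3, 3.2]
width: 23.3
```

move_arm([
  [[0,0,0,0,0,0],[0,0,0,0,0,0],[0,0,0,0,0,0],[0,0,0,0,0,0],[0,0,0,0,0,0],[0,0,0,0,0,0],[0,0,0,0,0,0]],
], jaw=1)

```text
clock: 34.83
eef_pos: [497.9, -128.8, 86.2]
tool_rot: [-3.142, 0.0, -0.663]
force: [0.3, 0.4, 0.6]
width: 85.3
```

Run:
```python
from cell import *
from h import *
st=ctrl.read_state();im=get_image("wrist")
print(st["clock"],st["eef_pos"],st["force"],st["width"])
cv2.imwrite("pics/r1.png",im["color"])
```

```text
34.825 [ 497.88059397 -128.76024317   86.20620338] [0.27742326 0.35649535 0.64294677] 85.3275307623588
```

View pics/r1.png

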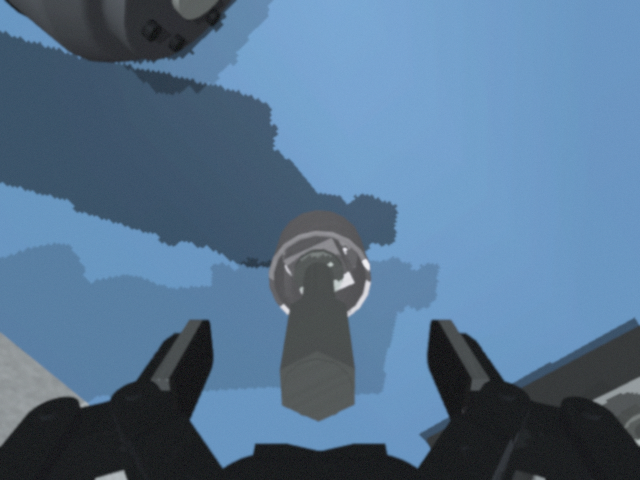

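Released, and the rod stands upright, centred at about (318,370) between the open fingers. I'll retreat straight up.

move_arm([
  [[0,0,-0.01,0,0,0],[0,0,-0.03,0,0,0],[0,0,-0.06,0,0,0],[0,0,-0.1,0,0,0],[0,0,-0.14,0,0,0],[0,0,-0.16,0,0,0],[0,0,-0.16,0,0,0],[0,0,-0.16,0,0,0],[0,0,-0.16,0,0,0]],
])

```text
clock: 36.0
eef_pos: [497.2, -128.5, 245.3]
tool_rot: [3.141, 0.002, -0.663]
force: [0.8, 0.4, 0.1]
width: 85.5
```

Run:
```python
from cell import *
from h import *
st=ctrl.read_state();im=get_image("wrist");S=get_image("scene")
print(st["clock"],st["eef_pos"],st["force"],st["width"])
for z,uv in ((128,None),):
    print(proj(im,(498.5,-128,128),st),proj(S,(498.5,-128,128)),proj(S,(498.5,-128,14)))
cv2.imwrite("pics/s1.png",im["color"]);cv2.imwrite("pics/s1s.png",S["color"])
```

```text
36.0 [ 497.21239393 -128.47863002  245.25106528] [0.82311756 0.36117983 0.09975713] 85.51810128378673
[320.59487373 236.62263662] [245.49996984 191.25947075] [250.48684634 223.01002314]
```

View pics/s1.png

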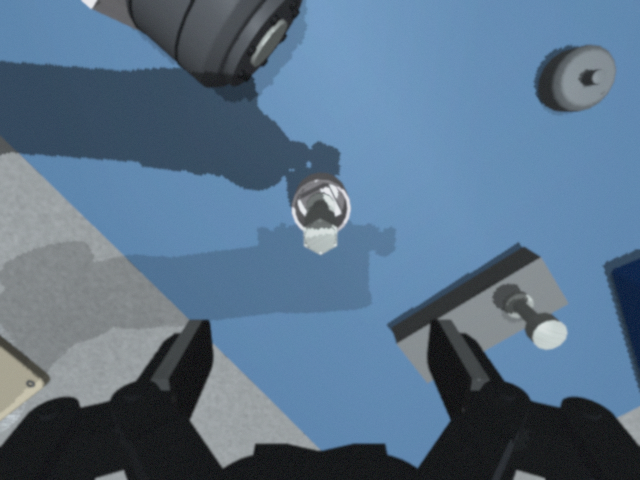

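View pics/s1s.png

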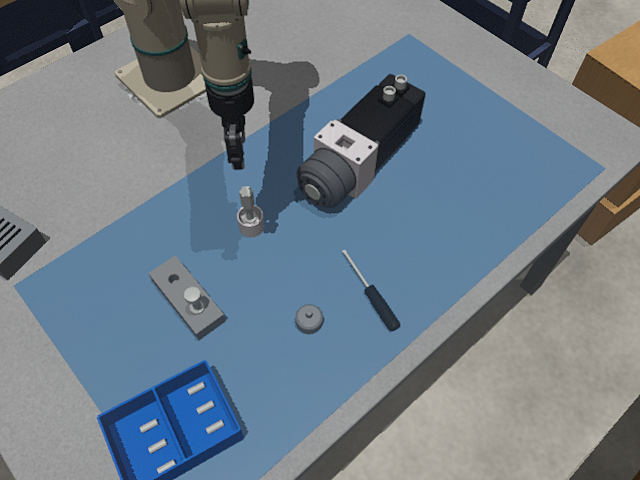

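The rod stands upright in the cup: its handle top is at wrist (320,237), against a predicted (320.6,236.6). The bystanders haven't moved, and the arm is clear and empty. Handing in.

Run:
```python
from cell import job
print(job.finish_job())
```

```text
the job is handed in; nothing more can be done
None
```

The plug is out of its bore and standing upright in the parts cup, still on the rod, and the arm has let go. I handed the job in at about 36 s; no verdict was reported.

**What I did**
- **Screwing in:** I gripped the hex puller, lowered it into the plug and felt the thread at about 10.7 mm down. I turned it about 187° clockwise until the collar was home, pushing with no more than about 6.5 N in the readings between moves.
- **Drawing out:** The plug came straight up with about 10 N of pull. Sideways force stayed under about 2 N.
- **Setting down:** I lowered it into the cup until it touched the floor, opened the gripper and backed straight up.

**Last checks**
- **Weight on the rod:** the lifted load was about 4.2 N, which matches rod plus plug.
- **Height in the cup:** the floor was felt at a tool height of 86.3 mm, against 86.4 mm expected for a fully home plug, so it had not unscrewed.
- **Upright:** the handle top appears within a pixel of where an upright rod would put it.
- **Everything else:** the drift, encoder and screwdriver look unmoved in the scene picture, and the wrist force is about zero.

**What disagreed**
- **Plug shape and cup size:** the plug and bore look square in the pictures (30 and 32 mm sides), not round. The cup looks about 6 mm wider than stated. The plug went in without touching.
- **Position estimates:** the cameras disagreed by 1–3 mm, so I went by views of the rod and target in the same picture and by the force readings.
- **Early pull test:** partway through screwing in, the rod lifted about 2 mm without gripping the plug, as it was not yet under the next thread start. I lowered it and kept turning.

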